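# Photograph a test plate with a two-stage release key

### The job

Photograph the single test plate that lies under the marker: lay the marker aside on the bare bench, pull the camera hood's tray right out, lay the plate flat in the nest between the pegs and push the tray fully home. Then press the key on the roof down to its first click only and hold it there for a good second while the camera focuses, press on all the way down to take the picture, and let the key come up. Do not shift the joined strips or the two dropper bottles.

Things in the scene. Friction and masses are not known exactly. Their poses are not given: they have to be found in the camera images.
- plate_mid (a point): the single white five-strip test plate, 67 x 52 x 5 mm, flat on the bench near the two joined strips, with the marker lying on top of it; point at its centre, half-way up; x along its 67 mm length, y across its 52 mm width, z up
- marker_mid (a point): marker pen, 139 mm long, 14 mm wide and high, lying flat on the plate, more or less along it; point at its middle, half-way up (7 mm above its underside); its own y axis runs along the pen. It does not roll
- strip_two_mid (a point): bystander: a strip of two joined test plates, 135 x 52 x 5 mm, flat on the bench; centre, x along its length
- strip_three_mid (a point): bystander: a strip of three joined test plates, 203 x 52 x 5 mm, flat on the bench; centre, x along its length
- bottle_a_mid (a point): bystander: dropper bottle, 27 mm in diameter, 66 mm tall, standing beside the tray's path to the left; point 30 mm above its foot
- bottle_b_mid (a point): bystander: dropper bottle, 27 mm in diameter, 66 mm tall, standing beside the tray's path to the right; point 30 mm above its foot
- dispenser_column: obstacle: the dispenser's tall white column between the plates and the camera hood, fixed, 165 mm deep (x), 168 mm wide (y), 410 mm high; origin at the centre of its foot. The bench is bare for 150 mm in front of it; at the bench's near edge stand, fixed, boxes up to 140 mm high, a carton with a raised lid 240 mm high and, far right, a tube rack 110 mm high
- plate_camera: camera hood, a fixed white box 165 mm deep (x from -70 mm, the front, to +95 mm), 160 mm wide, its roof 80 mm above the bench, with a grey camera on the roof, 135 mm above the bench (56 mm square, centred at x +15 mm, y 0); origin on the bench, x into the hood (from the front to the back), y to its left, z up. The tray slides out of the front, along -x of this frame
- tray (a joint): how far the tray is pulled out, m: 0 fully home, 0.12 at its outer stop; it slides with about 1.5 N of friction and stays where it is left. It starts a few cm out
- tray_grip (a point): upright grip of the tray's T-handle, 12 mm thick along the tray's travel, 28 mm wide across it, from 16 to 58 mm above the bench, standing 40 mm in front of the hood when the tray is home; point in its middle, 44 mm above the bench; axes like the hood's. It moves with the tray
- nest (a point): place for the plate on the tray, length along x, either way round: centre of the top of the black platen (42 mm wide), 23 mm above the bench, 8 mm above the deck, 125 mm behind tray_grip, axes like the hood's. Two coned pegs on each long side (26 mm before and behind the centre, 9 mm above the platen) and a 3 mm high stop at each end leave it about 3 mm of play all round
- key_top (a point): top of the two-stage release key on the hood's roof, front left corner: a round metal cap 23 mm in diameter standing 6.5 mm out of a black sleeve 33 mm in diameter, which stands 6.5 mm above its metal bezel; point at the centre of the cap's top, 99 mm above the bench, z up. It is pressed straight down on the cap and comes up by itself
- sleeve (a joint): first stage of the key, m: 0 up, 0.005 at the first click, where cap and sleeve have sunk together and the sleeve is almost level with its bezel; spring, 1 N rising to 3 N
- cap (a joint): second stage of the key, m: how far the cap has sunk into the sleeve beyond the first click, 0 to 0.0045 (fully down); the spring is preloaded, so it starts to move only above 9 N and is fully down at 13.5 N. The picture is taken at 0.0025
- focus_ring (a joint): lag of the camera's focus ring behind its drive, rad: 0 at rest; falls to about -0.6 as the key goes down to its first click and swings back to 0 (and a little past it) within a second while the key is held there; in focus when above -0.15. Not to be touched

How it is judged (in metres and radians):
On the way, in this order (a step that is already met when the one before it is completed fails the run):
1. the single plate lies in the nest on the tray (x of plate_mid in the frame of nest between -0.0045 and 0.0045 m and y of plate_mid in the frame of nest between -0.0045 and 0.0045 m and z of plate_mid in the frame of nest between 0.0005 and 0.005 m and angle between the x axis of plate_mid and the x axis of nest, either way round below 0.15 rad), for 0.2 s.
2. the tray is fully home with the plate in it (all of step 1 and value of joint tray below 0.004 m), for 0.2 s.
3. the key is held at its first click until the camera is in focus (value of joint sleeve above 0.003 m and value of joint cap below 0.0025 m and value of joint focus_ring above -0.15 rad and value of joint tray below 0.004 m), for 0.3 s.
4. the key is pressed fully down while in focus (all of step 2 and value of joint cap above 0.0035 m and value of joint focus_ring above -0.15 rad), for 0.05 s.
At the end, for the whole second after the job is handed in: the plate lies flat in the nest (within 4.5 mm of its centre, 0.15 rad), the tray is home (within 4 mm), the key is up again (both stages within 1 mm) and the marker lies on the bare bench (all of step 2 and value of joint each of sleeve, cap below 0.001 m and height (world z) of marker_mid between 0.003 and 0.0095 m); the robot touches nothing.
It fails at once if the picture was taken before the camera was in focus (value of joint cap above 0.0025 m and value of joint focus_ring below -0.22 rad).
It fails at once if the picture was taken with the tray open or the plate not in the nest (value of joint cap above 0.0025 m and not (value of joint tray below 0.004 m and (x of plate_mid in the frame of nest between -0.0045 and 0.0045 m and y of plate_mid in the frame of nest between -0.0045 and 0.0045 m and z of plate_mid in the frame of nest between 0.0005 and 0.005 m and angle between the x axis of plate_mid and the x axis of nest, either way round below 0.15 rad))).
It fails at once if a joined strip was shifted by more than 25 mm (distance of any of strip_two_mid, strip_three_mid from where it was at the start of the episode above 0.025 m).
It fails at once if a dropper bottle was shifted by more than 25 mm (distance of any of bottle_a_mid, bottle_b_mid from where it was at the start of the episode above 0.025 m).
It also fails if it takes over 72 s, if anything falls off the work surface, if the arm or the gripper's body presses on something with over 40 N, if the wrist force passes 120 N, or if a joint passes its speed limit or range.

### The arm

A 7-joint arm with a two-finger parallel gripper is mounted at the origin on a cart in front of the work surface, level with it; the furniture and walls round the work are solid. World frame = base frame: x ahead of the robot, y to its left, z up, the work surface at z = 0. Lengths are in mm, angles in rad, forces in N, time in s.
With the tool pointing down it reaches from about 425 to 950 mm from the base axis. Payload 4.7 kg.
Tool frame: the origin (TCP) lies at the very end of the fingers, on their centre line; the grasp point (between the pads) lies 19 mm behind it (manip.tcp_to_grasp is the distance from the TCP to the grasp point, in mm); z points along the fingers, y is the direction in which the jaws open and shut (so a half turn about z gives the same grasp; the last joint's range is limited). The gripper opens to 85 mm and grips with 20 to 120 N. Pads are 22 mm wide; open, the fingers measure 114 mm over their backs; the gripper's body (76 mm by 85 mm) begins 54 mm behind the grasp point. The pads swing forward as they close: fully open they stand 13 mm farther back than shut.
Start: joints at [-1.287, 0.469, -0.049, 1.532, 0.024, 1.141, -0.082], TCP at [207.673, 642.277, 231.335] pointing down, gripper open.
Joint ranges: [-2.59, 2.59], [-0.33, 1.99], [-1.39, 1.29], [0.1, 2.45], [-1.04, 4.18], [0.21, 1.99], [-2.66, 2.66]. Speed limits (rad/s): [2.57, 2.57, 3.14, 3.14, 3.14, 3.14, 3.14].

### API

Orientations are given as a unit quaternion [x, y, z, w].
In Python, from bench import monitor, viewer, ticket, finder, manip gives the robot as it stands.
- The arm moves only by the tool send_rows, never from a script. Its arguments are lists of equal length, an entry for each row: "translation": the shift along the world's x, y, z in mm, a list of three; "yaw": the turn about the world's z in degrees. In form: {"translation": [[tx, ty, tz], ...], "yaw": [yaw, ...]}. A call has 1 to 12 rows; each row is the pose to reach, as a shift and turn from the pose commanded when the call began; what a row does not reach only later rows make up. A row lasts 1/12 s, in which the tool goes at most 41.7 mm and 7.16 degrees, less where a joint would pass 70% of its speed; a pose out of reach is approached as far as the arm can. A call with a gripper value outside its range is refused whole. "grip" is the opening, from 0 (shut) to 1 (fully open), set as the call begins (left out, the last holds). The fingers move at their own pace and stop on an object; the grip force is fixed at half the most. Time passes only in rows, so rows that repeat a pose let the fingers close. It gives the time, the measured TCP pose, the force and the opening at its end, in the units of the state.
- monitor.observe(): the state, without advancing time (a new reading comes with each control period).
- viewer.capture(name): name is "scene" or "top" or "wrist"; returns a dict with "img" (420x560x3 uint8, red, green, blue), "z_map" (420x560 float32, mm along the optical axis (not along the pixel's ray), 0 where there is no reading), "fx", "fy", "cx", "cy" (pixels), "R" (3x3) and "t" (3): a world point X has camera coordinates R X + t; the wrist camera has in their place "T_tool_cam" (4x4, takes a point from camera to tool coordinates, whose origin is the TCP and whose axes are the flange's). Camera axes: x right, y down, z forward; pixel columns grow to the right and rows downward; lengths in mm; the calibration is good to about 2 mm. A picture is of the moment at which its call begins: read the wrist's pose just before it.
- ticket.finish_job(): hands the job in, once; it reports no verdict.
Trained networks look in the newest picture that a camera, given by its name, has taken for a name from the list of things; names that differ only in an ending like _2 or _b are one class to them, and where a whole thing is asked for, a point or a joint stands for the part that bears it (a point fixed in the world has none). Each returns a list of dicts, best first, with "confidence" (0 to 1); they miss things now and then, are a little off and sometimes report something else, mostly with a low value. They report only what shows in the picture. A call takes as long as a camera call.
- finder.trace(label, camera): "pixels" (420x560 bool, what is visible of it) and "extent" ([centre column, centre row, width, height] in pixels, round what is visible of it).
The state is a dict: "clock": time; "joint_positions": joint angles; "joint_vel": joint speeds; "joint_efforts": joint torques, N m; "tcp_pos": TCP position; "tool_rot": TCP orientation; "wrist_force": force on the tool from outside, world axes, zero at the start; "ft_torque": the same for the moment, N m; "width": finger opening in mm.
Only numpy, scipy, OpenCV 4.12 (cv2) and the standard library are available. Lean on these libraries where they do the work, as an engineer would, in place of code of your own. Each camera call takes 0.05 s, during which the arm holds its last target.

## Working session

There is one attempt and no reset: what is moved stays moved. The work goes in short steps, Python scripts to look and compute and a tool call to move; the robot and the scene stay as the last step left them, time stands still between calls to the robot, and variables do not carry over. Pictures are saved under pics/ and viewed, and the job is handed in when it is done.

Besides the shell and the picture viewer there is one more tool, called as name(argument=value, ...), one argument or row to a line, values as JSON. send_rows: Moves the arm, as the interface text tells. Its arguments: {"type":"object","properties":{"translation":{"type":"array"},"yaw":{"type":"array"},"grip":{"type":"number"}},"required":["translation","yaw"]}

```bash
ls; mkdir -p pics; cat > h.py <<'E'
import numpy as np, cv2
from bench import monitor, viewer, ticket, finder, manip
def save(c,n): cv2.imwrite('pics/'+n+'.png',c['img'][:,:,::-1])
def cloud(c,T=None):
    z=c['z_map'].astype(float); v,u=np.mgrid[:z.shape[0],:z.shape[1]]
    P=np.stack([(u-c['cx'])/c['fx']*z,(v-c['cy'])/c['fy']*z,z],-1)
    if 'R' in c: W=(P-np.array(c['t']))@np.array(c['R'])
    else:
        A=np.array(c['T_tool_cam']); Q=P@A[:3,:3].T+A[:3,3]; W=Q@T[0].T+T[1]
    W[z==0]=np.nan; return W
def tool(s):
    from scipy.spatial.transform import Rotation as R
    return R.from_quat(s['tool_rot']).as_matrix(),np.array(s['tcp_pos'])
E
python3 - <<'E'
from h import *
s=monitor.observe(); print(s)
for n in['scene','top','wrist']:
    c=viewer.capture(n); save(c,n+'0')
    np.savez('/tmp/%s0.npz'%n,**c)
    for l in ['plate_mid','marker_mid','strip_two_mid','strip_three_mid','bottle_a_mid','dispenser_column','plate_camera','tray','tray_grip','nest','key_top','sleeve']:
        try:
            for d in finder.trace(l,n)[:3]:
                p=cloud(c,tool(s))[d['pixels']]; print(n,l,round(d['confidence'],2),np.round(d['extent']),np.round(np.nanmedian(p,0)), np.round(np.nanpercentile(p,[2,98],axis=0)).tolist())
        except Exception as e: print(n,l,e)
E
```

```text
pics
{'clock': 0.0, 'joint_positions': array([-1.28693517,  0.46943137, -0.048585  ,  1.53373194,  0.02410294,
        1.14096004, -0.08230301]), 'joint_vel': array([ 0.0001976 , -0.00174204, -0.00058582, -0.00074959, -0.0012348 ,
       -0.00062811, -0.00011693]), 'joint_efforts': array([-2.56714693e-04, -5.10304642e+01, -4.66729724e-02, -2.37710863e+01,
        1.07389677e-02,  7.57589500e-03, -2.49058161e-06]), 'tcp_pos': array([207.50302122, 641.69195294, 230.25206586]), 'tool_rot': array([ 1.55733134e-01,  9.87798687e-01, -9.65955429e-04, -1.12541489e-04]), 'wrist_force': array([-0.34016804,  0.05261385,  0.28427476]), 'ft_torque': array([-0.06890679, -0.01636395,  0.01608732]), 'width': 85.77980777477639}
scene plate_mid 0.55 [185. 205.  27.  15.] [ 592. -372.    6.] [[554.0, -403.0, 0.0], [621.0, -349.0, 20.0]]
scene marker_mid 0.6 [180. 205.  28.  22.] [ 602. -362.   17.] [[572.0, -434.0, 0.0], [615.0, -303.0, 23.0]]
scene strip_two_mid 0.86 [210. 210.  30.  22.] [ 569. -269.    6.] [[504.0, -295.0, 1.0], [614.0, -243.0, 10.0]]
scene strip_three_mid 0.65 [222. 227.  18.  15.]
[... 2004 characters left out ...]
 0.17 [350. 208.  26.  76.] [ 543. -169.    5.] [[449.0, -196.0, -1.0], [646.0, -143.0, 11.0]]
top tray_grip 0.71 [183. 214.  41.  25.] [553. 294.  19.] [[506.0, 249.0, -1.0], [579.0, 337.0, 60.0]]
top nest 0.67 [183. 213.  38.  24.] [553. 296.  20.] [[506.0, 250.0, 11.0], [579.0, 338.0, 60.0]]
top nest 0.57 [162. 185.  12.  13.] [605. 336.  96.] [[592.0, 323.0, 85.0], [620.0, 352.0, 103.0]]
top sleeve 0.65 [180. 176.   1.   7.] [628. 286.  98.] [[627.0, 285.0, 93.0], [629.0, 288.0, 103.0]]
top sleeve 0.55 [423. 192.  20.  27.] [ 579. -375.    6.] [[554.0, -401.0, 0.0], [620.0, -351.0, 12.0]]
top sleeve 0.45 [162. 185.  12.  14.] [606. 335.  98.] [[593.0, 325.0, 90.0], [620.0, 348.0, 103.0]]
```

```bash
python3 - <<'E'
import numpy as np,cv2
t=np.load('/tmp/top0.npz')['img'];s=np.load('/tmp/scene0.npz')['img'];w=np.load('/tmp/wrist0.npz')['img']
cv2.imwrite('pics/top_a.png',t[:,:,::-1])
cv2.imwrite('pics/top_r.png',cv2.resize(t[150:260,330:480],None,fx=5,fy=5)[:,:,::-1])
cv2.imwrite('pics/top_l.png',cv2.resize(t[130:240,120:270],None,fx=5,fy=5)[:,:,::-1])
E
```

```text
(no output)
```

View pics/top_a.png

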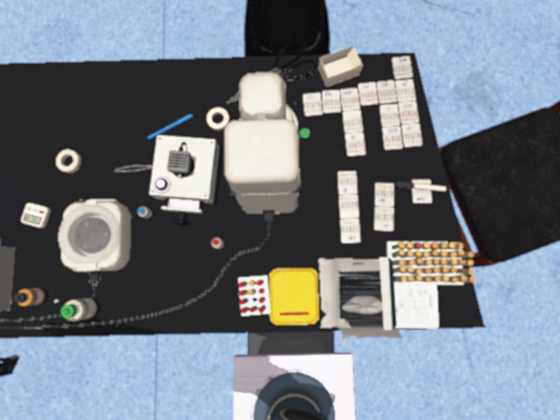

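View pics/top_r.png

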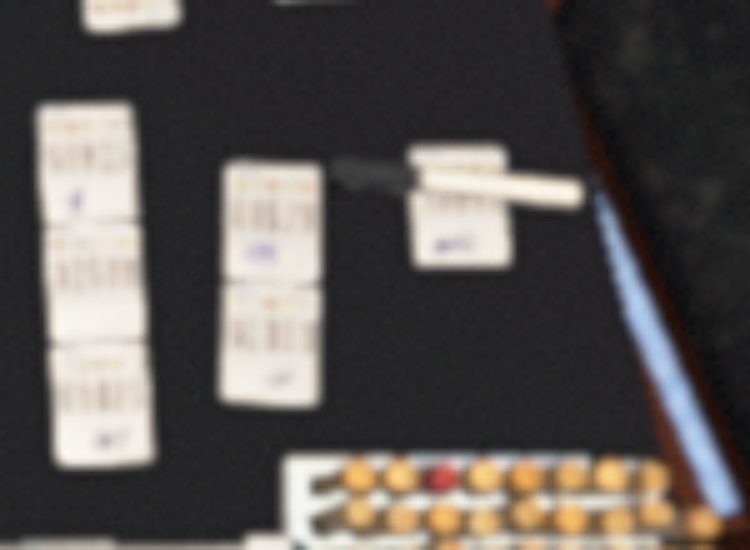

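View pics/top_l.png

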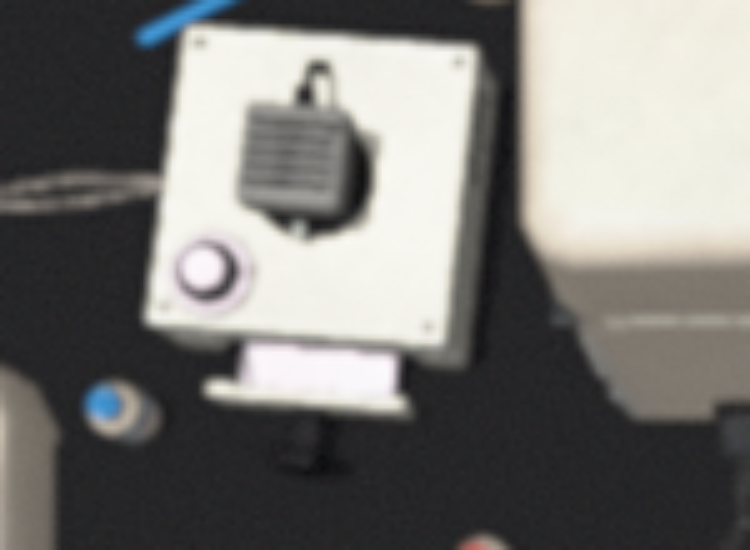

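View pics/scene0.png

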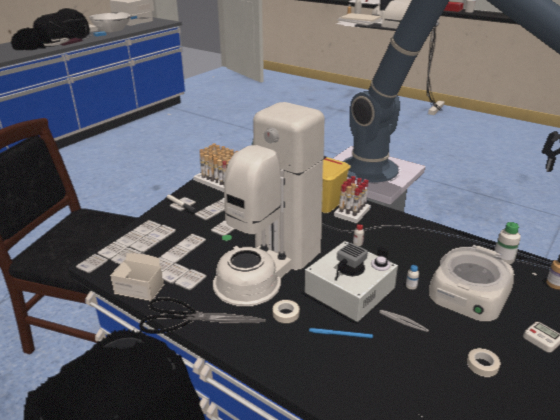

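View pics/wrist0.png

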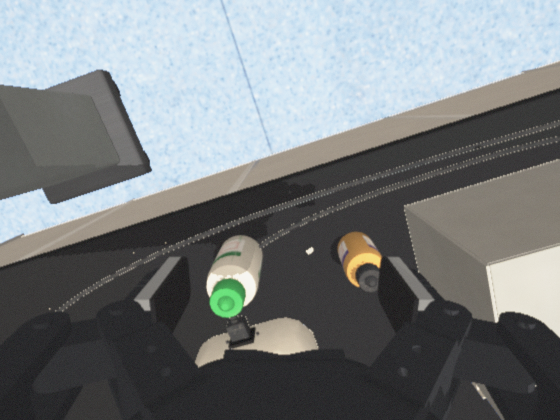

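The top view shows the hood around px (185,181) and its tray, turned a few degrees, at (182,205). The key is at (162,184), the column at (262,165), and the plate with the marker across it at (423,190). Next I'll measure the geometry.

```bash
python3 - <<'E'
from h import *
c=dict(np.load('/tmp/top0.npz')); W=cloud(c); s=dict(np.load('/tmp/scene0.npz')); S=cloud(s)
print('cam pos',-c['R'].T@c['t'],-s['R'].T@s['t'])
def rect(P,n):
    (cx,cy),(w,h),a=cv2.minAreaRect(P[:,:2].astype(np.float32)); print(n,len(P),np.round([cx,cy,w,h,a],2),'z',np.round(np.median(P[:,2]),1))
def sel(W,x0,x1,y0,y1,z0,z1):
    m=(W[...,0]>x0)&(W[...,0]<x1)&(W[...,1]>y0)&(W[...,1]<y1)&(W[...,2]>z0)&(W[...,2]<z1)
    n,l,st,_=cv2.connectedComponentsWithStats(m.astype(np.uint8)); 
    k=1+np.argmax(st[1:,4]); return W[l==k]
for n,Q in(('top',W),('scene',S)):
    rect(sel(Q,500,800,150,400,74,86),n+' roof')
    rect(sel(Q,500,800,150,400,90,104),n+' key')
    rect(sel(Q,450,800,150,400,125,140),n+' cam')
    rect(sel(Q,450,640,150,400,30,64),n+' grip')
    rect(sel(Q,450,640,150,400,8,27),n+' tray')
    rect(sel(Q,400,900,-150,200,380,430),n+' column')
    rect(sel(Q,500,650,-450,-320,2,11),n+' plate')
    rect(sel(Q,500,650,-450,-300,13,30),n+' marker')
    for (a,b) in((390,400),(480,230)): pass
    for y0,y1 in((360,430),(150,240)):
        try: rect(sel(Q,430,590,y0,y1,20,75),n+' bottle')
        except Exception as e: print(n,'no bottle')
# stuff in the transit corridor x 250..480
for y in range(-450,650,50):
    r=[]
    for x in range(250,800,50):
        m=(abs(W[...,0]-x)<25)&(abs(W[...,1]-y)<25); r.append(int(np.nanmax(W[...,2][m])) if m.any() else -1)
    print(y,r)
E
```

```text
cam pos [ 352.46209649   12.47899179 1231.3146895 ] [1564.72583002  728.22326143  843.71628717]
top roof 2721 [656.29 284.7  160.83 166.53  84.04] z 80.9
top key 113 [606.8  338.27  30.61  29.94  40.77] z 96.3
top cam 455 [661.15 283.45  56.13  61.87  85.23] z 131.6
top grip 230 [527.45 297.68 106.23  45.26  83.32] z 42.5
top tray 276 [566.66 294.09  91.22  25.83  83.59] z 15.9
top column 4782 [608.64  54.65 143.9  147.74  89.9 ] z 414.2
top plate 255 [ 569.18 -375.21   56.63   49.51   83.44] z 5.7
top marker 246 [ 599.08 -370.44  139.92   16.33   82.77] z 18.5
top bottle 108 [540.02 397.63  21.02  26.19  52.21] z 47.4
top bottle 95 [451.89 197.5   25.12  26.02  31.14] z 49.0
scene roof 2015 [657.45 284.44 161.96 170.76  84.21] z 81.1
scene key 109 [672.04 297.02  26.11  54.77  41.54] z 98.2
scene cam 362 [659.15 283.06  57.59  61.63  86.09] z 132.1
scene grip 116 [610.34 368.32   4.69  59.43  84.13] z 46.9
scene tray 67 [610.99 368.32   4.27  56.68  83.81] z 18.5
scene column 1928 [614.28  57.78 142.3  145.07   2.25] z 409.3
scene plate 171 [ 544.62 -389.54   84.15  114.9     4.52] 
[... 591 characters left out ...]
 9, 7]
-50 [178, 186, 190, 187, 7, 6, 7, 83, 7, 5, 89]
0 [141, 140, 140, 132, 8, 6, 418, 420, 419, 360, 361]
50 [140, 139, 141, 128, 40, 68, 419, 420, 418, 394, 363]
100 [110, 113, 113, 6, 18, 8, 418, 418, 420, 362, 362]
150 [107, 112, 113, 12, 11, 6, 406, 407, 406, -1, -1]
200 [6, 8, 10, 12, 67, 7, 86, 88, 85, 87, 84]
250 [7, 14, 9, 7, 9, 7, 87, 87, 139, 136, 84]
300 [7, 12, 7, 8, 8, 62, 85, 103, 138, 137, 86]
350 [11, 9, 9, 5, 7, 7, 47, 104, 91, 86, 86]
400 [11, 7, 8, 6, 7, 7, 68, 6, 13, 15, 13]
450 [10, 7, 6, 79, 100, 99, 89, 7, 10, 14, 7]
500 [11, 7, 44, 101, 108, 109, 103, 53, 8, 9, 10]
550 [115, 122, 43, 100, 110, 109, 102, 55, 7, 6, 7]
600 [83, 110, 8, 86, 102, 104, 92, 7, 21, 23, 19]
```

```bash
python3 - <<'E'
from h import *
c=dict(np.load('/tmp/top0.npz')); W=cloud(c); s=dict(np.load('/tmp/scene0.npz')); S=cloud(s)
a=np.radians(-5.9); X=np.array([np.cos(a),np.sin(a)]);Y=np.array([-X[1],X[0]]); o=np.array([644.1,285.9])
H=np.dstack([(W[...,:2]-o)@X,(W[...,:2]-o)@Y,W[...,2]])
m=(H[...,0]<-72)&(H[...,0]>-200)&(abs(H[...,1])<60)&(H[...,2]>8)
P=H[m]
for z0,z1 in((8,20),(20,35),(35,48),(48,66)):
    q=P[(P[:,2]>z0)&(P[:,2]<z1)]; print(z0,len(q),np.round(np.percentile(q,[3,50,97],axis=0),1).tolist() if len(q) else '')
q=P[(P[:,0]<-115)]; print(np.round(q[np.argsort(q[:,0])][:40],0).tolist())
E
```

```text
8 208 [[-101.7, -41.8, 11.6], [-82.2, -1.9, 15.9], [-72.8, 38.6, 19.3]]
20 75 [[-139.7, -50.9, 20.4], [-101.8, -2.9, 28.2], [-74.4, 42.6, 34.6]]
35 149 [[-139.1, -49.3, 35.8], [-100.2, -0.1, 41.9], [-95.0, 48.7, 47.0]]
48 47 [[-139.5, -12.6, 49.3], [-133.6, -1.0, 56.3], [-109.1, 13.7, 61.7]]
[[-153.0, -24.0, 9.0], [-140.0, -10.0, 55.0], [-140.0, -4.0, 50.0], [-140.0, -10.0, 31.0], [-140.0, 6.0, 42.0], [-140.0, -4.0, 26.0], [-140.0, -7.0, 28.0], [-140.0, -0.0, 24.0], [-139.0, 1.0, 44.0], [-139.0, 4.0, 42.0], [-139.0, 10.0, 37.0], [-139.0, -6.0, 47.0], [-139.0, 12.0, 55.0], [-139.0, 8.0, 57.0], [-139.0, -1.0, 62.0], [-139.0, -11.0, 45.0], [-139.0, 6.0, 55.0], [-139.0, -11.0, 21.0], [-138.0, 3.0, 55.0], [-138.0, -2.0, 57.0], [-138.0, -12.0, 41.0], [-138.0, -8.0, 59.0], [-138.0, -5.0, 56.0], [-137.0, -10.0, 56.0], [-137.0, -13.0, 55.0], [-137.0, -13.0, 31.0], [-137.0, 7.0, 62.0], [-137.0, 11.0, 58.0], [-136.0, -15.0, 27.0], [-136.0, 3.0, 60.0], [-136.0, -4.0, 63.0], [-136.0, 6.0, 55.0], [-136.0, -6.0, 62.0], [-136.0, 1.0, 56.0], [-136.0, -12.0, 43.0], [-135.0, -11.0, 60.0], [-135.0, -7.0, 56.0], [-135.0, -14.0, 36.0], [-134.0, 11.0, 60.0], [-134.0, -11.0, 49.0]]
```

send_rows(
  translation=[
    [303,-343,0],
    [303,-343,0],
    [303,-343,0],
    [303,-343,0],
    [303,-343,0],
    [303,-343,0],
    [303,-343,0],
    [303,-343,0],
    [303,-343,0],
    [303,-343,0],
    [303,-343,0],
    [303,-343,-100],
  ],
  yaw=[12,12,12,12,12,12,12,12,12,12,12,12],
  grip=1,
)

```text
clock: 2.95
tcp_pos: [522.7, 292.6, 197.4]
tool_rot: [0.059, 0.998, 0.003, 0.009]
wrist_force: [2.6, -0.8, 0.4]
width: 85.4
```

send_rows(
  translation=[
    [0,0,-30],
    [0,0,-60],
    [0,0,-60],
    [0,0,-60],
  ],
  yaw=[0,0,0,0],
)

```text
clock: 3.28
tcp_pos: [510.0, 298.9, 128.8]
tool_rot: [0.052, 0.999, -0.001, -0.001]
wrist_force: [-0.4, -0.4, 0.6]
width: 85.4
```

```bash
python3 - <<'E'
from h import *
s=monitor.observe(); print(s['tcp_pos'],s['tool_rot'],s['joint_positions'],s['width'])
c=viewer.capture('wrist'); save(c,'w1')
E
```

```text
[509.95897535 298.89805179 128.7809517 ] [ 5.15754382e-02  9.98667913e-01 -8.88460542e-04 -1.25883104e-03] [-0.63623895  0.44033135  0.04565376  1.84179881 -0.02573228  0.86310849
  0.88945489] 85.44772760260591
```

View pics/w1.png

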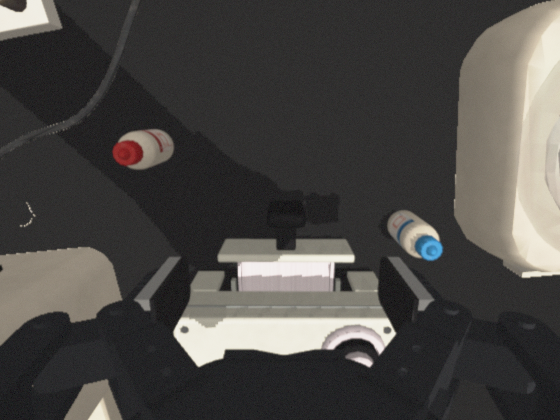

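```bash
cat >> h.py <<'E'
a=np.radians(-5.9); X=np.array([np.cos(a),np.sin(a)]);Y=np.array([-X[1],X[0]]); o=np.array([644.1,285.9])
def hood(W): return np.dstack([(W[...,:2]-o)@X,(W[...,:2]-o)@Y,W[...,2]])
E
python3 - <<'E'
from h import *
s=monitor.observe();c=viewer.capture('wrist');W=cloud(c,tool(s));H=hood(W)
print(c['T_tool_cam'])
P=H[150:300,200:360].reshape(-1,3)
for z0,z1 in((8,20),(20,35),(35,48),(48,66)):
    q=P[(P[:,2]>z0)&(P[:,2]<z1)]; print(z0,len(q),np.round(np.percentile(q,[2,50,98],axis=0),1).tolist())
q=P[(P[:,2]>52)&(P[:,2]<62)&(P[:,0]<-115)]; print(len(q),np.round(np.percentile(q,[2,50,98],axis=0),1).tolist())
print('bench',np.nanmedian(W[20:100,200:400,2]),'handpos hood',(s['tcp_pos'][:2]-o)@X,(s['tcp_pos'][:2]-o)@Y)
r=H[280:350,200:380].reshape(-1,3);r=r[(abs(r[:,2]-80)<5)];print('roof front edge',np.percentile(r[:,0],[1,5]))
E
```

```text
[[-6.86946895e-07 -9.63046491e-01 -2.69335210e-01  6.90357104e+01]
 [ 9.99999632e-01  2.30495677e-04 -8.26720723e-04 -1.21321344e+00]
 [ 8.58251093e-04 -2.69335112e-01  9.63046137e-01 -1.41811505e+02]
 [ 0.00000000e+00  0.00000000e+00  0.00000000e+00  1.00000000e+00]]
8 3909 [[-102.4, -65.0, 8.2], [-70.3, -2.7, 14.1], [-54.3, 56.1, 18.9]]
20 1618 [[-140.2, -70.2, 20.5], [-102.2, -2.5, 30.2], [-69.7, 60.5, 34.9]]
35 2293 [[-140.2, -65.3, 35.4], [-99.1, -2.5, 41.8], [-70.1, 55.9, 47.6]]
48 2070 [[-140.0, -62.6, 48.3], [-71.0, -2.4, 55.6], [-70.1, 53.8, 60.4]]
596 [[-140.2, -13.9, 52.6], [-135.5, -1.3, 56.4], [-129.0, 11.3, 58.2]]
bench -0.8858807346902466 handpos hood -133.6292874963694 0.17319672635536026
roof front edge [-71.22858585 -70.72363969]
```

send_rows(
  translation=[
    [0,-1,-35],
    [0,-1,-70],
    [0,-1,-101],
    [0,-1,-101],
    [0,-1,-101],
  ],
  yaw=[0,0,0,0,0],
)

```text
clock: 3.8
tcp_pos: [511.1, 298.8, 29.6]
tool_rot: [0.051, 0.999, 0.0, 0.0]
wrist_force: [-0.3, 1.0, 0.7]
width: 85.3
```

send_rows(
  translation=[
    [0,0,0],
    [0,0,0],
    [0,0,0],
    [0,0,0],
    [0,0,0],
    [0,0,0],
  ],
  yaw=[0,0,0,0,0,0],
  grip=0,
)

```text
clock: 4.3
tcp_pos: [511.7, 299.9, 30.4]
tool_rot: [0.052, 0.999, 0.002, 0.001]
wrist_force: [-0.7, 2.3, 6.4]
width: 26.8
```

Gripped (width 26.8). Now pull out along the hood's -x.

send_rows(
  translation=[
    [-16,1.6,0],
    [-32,3.3,0],
    [-48,4.9,0],
    [-64,6.6,0],
    [-80,8.2,0],
    [-90,9.2,0],
    [-94,9.7,0],
    [-95.5,9.8,0],
    [-95.5,9.8,0],
  ],
  yaw=[0,0,0,0,0,0,0,0,0],
)

```text
clock: 5.05
tcp_pos: [416.0, 310.0, 30.4]
tool_rot: [0.051, 0.999, 0.002, 0.001]
wrist_force: [-0.9, 1.6, 7.9]
width: 27.0
```

send_rows(
  translation=[
    [-1.5,0.2,0],
    [-3,0.3,0],
    [-3,0.3,0],
  ],
  yaw=[0,0,0],
)

```text
clock: 5.3
tcp_pos: [415.4, 310.1, 30.4]
tool_rot: [0.052, 0.999, 0.002, 0.003]
wrist_force: [4.7, 1.9, 4.5]
width: 26.8
```

send_rows(
  translation=[
    [1,-0.1,0],
    [1,-0.1,0],
    [1,-0.1,0],
    [1,-0.1,0],
    [1,-0.1,0],
  ],
  yaw=[0,0,0,0,0],
  grip=1,
)

```text
clock: 5.72
tcp_pos: [412.7, 308.0, 28.4]
tool_rot: [0.052, 0.999, -0.0, -0.0]
wrist_force: [-0.3, -0.0, 1.0]
width: 84.6
```

send_rows(
  translation=[
    [0,0,30],
    [0,0,70],
    [0,0,110],
    [0,0,150],
    [0,0,150],
    [0,0,150],
  ],
  yaw=[0,0,0,0,0,0],
)

```text
clock: 6.22
tcp_pos: [414.2, 309.2, 181.0]
tool_rot: [0.052, 0.999, 0.002, 0.002]
wrist_force: [-0.0, 0.4, -0.0]
width: 85.3
```

```bash
python3 - <<'E'
from h import *
s=monitor.observe();c=viewer.capture('wrist');save(c,'w2');W=cloud(c,tool(s));H=hood(W)
np.savez('/tmp/w2.npz',**c,H=H)
t=viewer.capture('top');save(t,'t2');np.savez('/tmp/t2.npz',**t)
print(s['tcp_pos'],s['wrist_force'])
P=H.reshape(-1,3);q=P[(P[:,2]>50)&(P[:,2]<62)&(P[:,0]<-200)&(abs(P[:,1])<25)]; print(len(q),np.round(np.percentile(q,[2,50,98],axis=0),1).tolist())
E
```

```text
[414.16428964 309.20465531 181.01387837] [-3.96914790e-04  4.19242489e-01 -9.79481697e-03]
419 [[-236.9, -13.9, 51.7], [-232.1, -1.1, 56.4], [-225.4, 11.6, 58.1]]
```

View pics/w2.png

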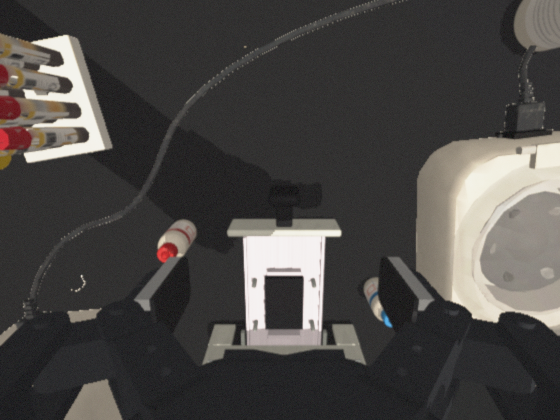

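The tray is fully out, with the stop felt at 4.7 N. The platen shows at about (284,300) with its four pegs. I'll measure the nest and then go to the marker.

```bash
python3 - <<'E'
from h import *
d=np.load('/tmp/w2.npz');H=d['H'];g=d['img'].mean(-1)
m=np.zeros(g.shape,np.uint8);m[262:340,250:318]=(g[262:340,250:318]<60)
n,l,st,ce=cv2.connectedComponentsWithStats(m);
for k in range(1,n):
    if st[k,4]>4: q=H[l==k]; print(st[k],np.round(np.nanpercentile(q,[3,50,97],axis=0),1).tolist())
cv2.imwrite('pics/w2z.png',cv2.resize(d['img'][210:350,210:360],None,fx=4,fy=4)[:,:,::-1])
T=np.load('/tmp/t2.npz');cv2.imwrite('pics/t2z.png',cv2.resize(T['img'][130:260,120:270],None,fx=4,fy=4)[:,:,::-1])
E
```

```text
[ 265  277   38   52 1873] [[-137.1, -19.6, 20.6], [-108.6, -1.0, 22.1], [-77.9, 16.9, 23.4]]
```

View pics/w2z.png

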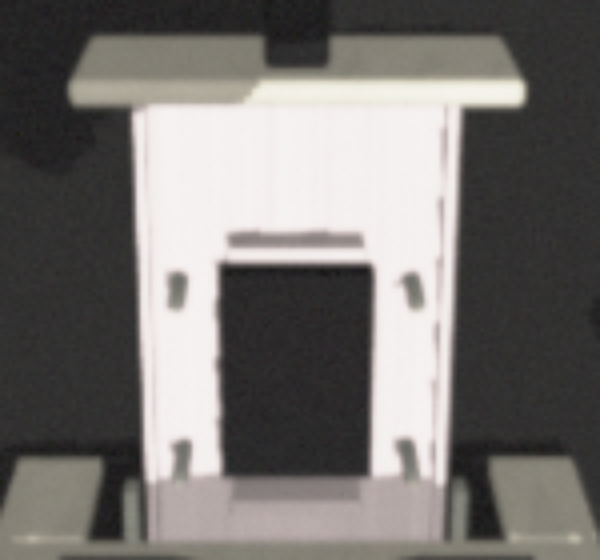

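send_rows(
  translation=[
    [0,0,40],
    [5,-10,80],
    [15,-35,110],
    [25,-70,125],
    [30,-108,130],
    [32,-147,130],
    [33,-187,130],
    [34,-227,130],
    [35,-267,130],
    [36,-307,130],
    [36,-347,130],
    [36,-387,130],
  ],
  yaw=[0,0,0,-7,-14,-21,-28,-35,-42,-49,-56,-63],
)

```text
clock: 7.32
tcp_pos: [447.8, -80.4, 306.7]
tool_rot: [0.568, 0.823, -0.001, -0.002]
wrist_force: [0.5, 0.3, -0.6]
width: 85.5
```

send_rows(
  translation=[
    [3,-40,0],
    [10,-78,0],
    [25,-115,0],
    [45,-150,0],
    [67,-183,0],
    [90,-215,0],
    [113,-246,-10],
    [135,-276,-30],
    [150,-292,-60],
    [150,-292,-90],
    [150,-292,-110],
    [150,-292,-110],
  ],
  yaw=[-7,-14,-21,-28,-28,-28,-28,-28,-28,-28,-28,-28],
)

```text
clock: 8.32
tcp_pos: [595.8, -368.4, 189.8]
tool_rot: [0.749, 0.663, -0.003, -0.007]
wrist_force: [-1.4, 0.1, -1.0]
width: 85.3
```

```bash
python3 - <<'E'
from h import *
s=monitor.observe();c=viewer.capture('wrist');save(c,'w3');W=cloud(c,tool(s))
np.savez('/tmp/w3.npz',**c,W=W)
print(s['tcp_pos'],s['tool_rot'],s['clock'])
E
```

```text
[ 595.77711033 -368.43436069  189.76906326] [ 0.74880718  0.66274554 -0.00284515 -0.00693182] 8.3167
```

View pics/w3.png

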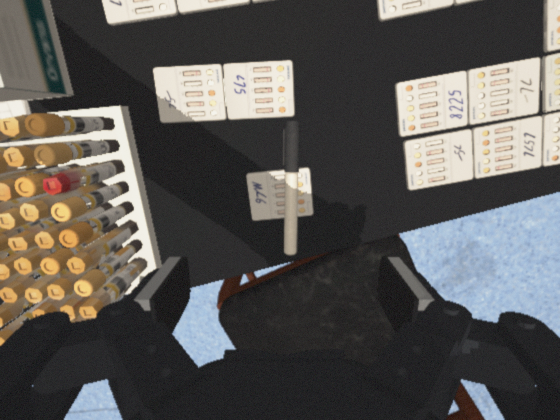

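The wrist view shows the plate at about (280,195), with the marker across it from (291,122) to (290,254). Measuring.

```bash
python3 - <<'E'
from h import *
d=np.load('/tmp/w3.npz');W=d['W'];img=d['img']
sub=np.zeros(W.shape[:2],bool);sub[110:265,230:330]=1
pm=sub&(W[...,2]>11)
n,l,st,_=cv2.connectedComponentsWithStats(pm.astype(np.uint8));k=1+np.argmax(st[1:,4]);P=W[l==k]
print('marker',cv2.minAreaRect(P[:,:2].astype(np.float32)),np.percentile(P[:,2],[5,50,95]))
q=P[P[:,2]>15.5]; print('marker ridge',len(q),cv2.minAreaRect(q[:,:2].astype(np.float32)))
w=sub&(img.min(-1)>110)&(W[...,2]<10)&(W[...,2]>-2)
w=w&(np.arange(420)[:,None]<225)&(np.arange(420)[:,None]>165)
n,l,st,_=cv2.connectedComponentsWithStats(w.astype(np.uint8));print(st[1:,:][st[1:,4]>50])
ww=np.isin(l,[k for k in range(1,n) if st[k,4]>50]); P=W[ww]
# project through bright pixels only, at fixed z
r=cv2.minAreaRect(P[:,:2].astype(np.float32));print('plate',r,np.median(P[:,2]))
print('bench',np.nanmedian(W[130:160,200:260,2]),np.nanmedian(W[200:240,330:400,2]))
# edge
for u in(220,260,330,360):
    col=W[:,u]; v=np.where(np.abs(col[:,2])<8)[0]; v=v[v<300]; print(u,v.max(),np.round(col[v.max()]))
E
```

```text
marker ((598.69091796875, -372.2062072753906), (136.88214111328125, 16.10235023498535), 83.68913269042969) [13.45350949 17.4885353  19.39749404]
marker ridge 1494 ((599.2989501953125, -372.314697265625), (136.9523468017578, 12.928908348083496), 82.5366439819336)
[[ 297  167   16   49  622]
 [ 247  170   38   50 1560]]
plate ((587.3809814453125, -377.87890625), (53.046749114990234, 67.0397720336914), 88.60430145263672) 4.20759292860545
bench -0.8944825879742098 -0.8508051704435218
220 279 [ 505. -471.   -1.]
260 269 [ 553. -464.   -2.]
330 250 [ 635. -450.   -2.]
360 243 [ 669. -445.   -2.]
```

send_rows(
  translation=[
    [3,-4,-40],
    [3,-4,-80],
    [3,-4,-120],
    [3,-4,-150],
    [3,-4,-170],
    [3,-4,-170],
    [3,-4,-170],
  ],
  yaw=[0,0,0,0,0,0,0],
  grip=0.5,
)

```text
clock: 8.95
tcp_pos: [602.4, -374.8, 29.0]
tool_rot: [0.748, 0.663, -0.0, -0.0]
wrist_force: [0.2, -0.6, 0.8]
width: 42.8
```

send_rows(
  translation=[
    [-3,2.5,-10],
    [-3,2.5,-18],
    [-3,2.5,-18],
    [-3,2.5,-18],
  ],
  yaw=[0,0,0,0],
)

```text
clock: 9.28
tcp_pos: [599.3, -372.1, 11.1]
tool_rot: [0.748, 0.663, 0.0, 0.0]
wrist_force: [0.3, -0.1, 0.1]
width: 42.9
```

send_rows(
  translation=[
    [0,0,0],
    [0,0,0],
    [0,0,0],
    [0,0,0],
    [0,0,0],
  ],
  yaw=[0,0,0,0,0],
  grip=0,
)

```text
clock: 9.7
tcp_pos: [599.7, -372.7, 11.6]
tool_rot: [0.749, 0.663, 0.0, 0.001]
wrist_force: [0.6, -0.0, 4.2]
width: 12.1
```

send_rows(
  translation=[
    [0,0,15],
    [0,0,35],
    [20,10,45],
    [45,20,45],
    [61,28,45],
    [61,28,25],
    [61,28,10],
    [61,28,0],
    [61,28,-4],
    [61,28,-4],
    [61,28,-4],
  ],
  yaw=[0,0,0,0,0,0,0,0,0,0,0],
)

```text
clock: 10.62
tcp_pos: [659.0, -345.2, 6.6]
tool_rot: [0.749, 0.662, -0.0, -0.0]
wrist_force: [0.6, 0.3, -0.9]
width: 12.2
```

send_rows(
  translation=[
    [0,0,0],
    [0,0,0],
    [0,0,0],
    [0,0,25],
    [0,0,60],
    [-20,-10,95],
    [-45,-20,120],
    [-72,-33,120],
    [-72,-33,120],
    [-72,-33,120],
    [-72,-33,120],
    [-72,-33,120],
  ],
  yaw=[0,0,0,0,0,7,14,21,28,35,42,49],
  grip=0.45,
)

```text
clock: 11.62
tcp_pos: [587.9, -377.5, 127.0]
tool_rot: [0.404, 0.915, 0.0, 0.0]
wrist_force: [-0.5, -0.1, -0.4]
width: 38.5
```

send_rows(
  translation=[
    [0,0,0],
    [0,0,0],
    [0,0,0],
    [0,0,0],
    [0,0,0],
    [0,0,0],
    [0,0,0],
    [0,0,0],
    [0,0,0],
  ],
  yaw=[7,14,21,28,35,42,46.5,46.5,46.5],
  grip=0.78,
)

```text
clock: 12.37
tcp_pos: [587.9, -377.5, 126.7]
tool_rot: [0.014, 1.0, 0.0, -0.0]
wrist_force: [-0.2, -0.6, -0.7]
width: 66.8
```

```bash
python3 - <<'E'
from h import *
s=monitor.observe();c=viewer.capture('wrist');save(c,'w4');W=cloud(c,tool(s))
np.savez('/tmp/w4.npz',**c,W=W)
print(s['tcp_pos'],s['tool_rot'],s['clock'],s['width'],s['joint_positions'])
E
```

```text
[ 587.87590875 -377.53777326  126.68238725] [ 1.37590609e-02  9.99905337e-01  6.14745596e-05 -4.18136206e-05] 12.3667 66.82921806299558 [ 0.41273739  0.59980962  0.14635663  1.57874705 -0.10000825  0.97050559
  2.13373105]
```

View pics/w4.png

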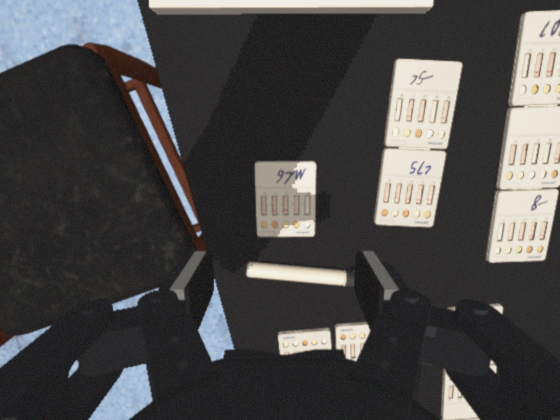

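The marker lies clear at about (300,273), and the plate is free at (286,199).

```bash
python3 - <<'E'
from h import *
s=monitor.observe()
d=dict(np.load('/tmp/w4.npz'));W=d['W'];c=viewer.capture('wrist')
for r in finder.trace('plate_mid','wrist')[:4]: print(r['confidence'],r['extent'])
img=d['img'];g=np.zeros(img.shape[:2],np.uint8);g[150:250,240:330]=((W[150:250,240:330,2]>1.6))
g=cv2.morphologyEx(g,cv2.MORPH_OPEN,np.ones((3,3)))
n,l,st,_=cv2.connectedComponentsWithStats(g);k=1+np.argmax(st[1:,4]);P=W[l==k];print(st[k],np.median(P[:,2]))
print('plate depth',cv2.minAreaRect(P[:,:2].astype(np.float32)))
lum=img.mean(-1);b=np.zeros_like(g);b[150:250,240:330]=lum[150:250,240:330]>60
b=cv2.morphologyEx(b,cv2.MORPH_CLOSE,np.ones((5,5)))
n,l,st,_=cv2.connectedComponentsWithStats(b);k=1+np.argmax(st[1:,4]);P=W[l==k];print(st[k])
print('plate lum',cv2.minAreaRect(P[:,:2].astype(np.float32)))
m=np.zeros_like(g);m[255:295,235:370]=W[255:295,235:370,2]>6
n,l,st,_=cv2.connectedComponentsWithStats(m);k=1+np.argmax(st[1:,4]);P=W[l==k];print('marker',cv2.minAreaRect(P[:,:2].astype(np.float32)),np.median(P[:,2]))
E
```

```text
0.68 [284.8, 197.5, 63.4, 74.2]
[ 255  161   61   76 4450] 4.174884932205536
plate depth ((586.5067138671875, -377.71331787109375), (51.51024627685547, 66.98592376708984), 88.62614440917969)
[ 254  160   64   78 4721]
plate lum ((589.1567993164062, -378.2742004394531), (51.89793014526367, 69.58643341064453), 85.29952239990234)
marker ((618.0244140625, -360.9751281738281), (97.40392303466797, 87.55918884277344), 82.36085510253906) 12.787623873058863
```

send_rows(
  translation=[
    [-1,0,-40],
    [-1,0,-80],
    [-1,0,-110],
    [-1,0,-120],
    [-1,0,-124],
    [-1,0,-124],
    [-1,0,-124],
  ],
  yaw=[0,0,0,0,0,0,0],
  grip=0.7,
)

```text
clock: 13.1
tcp_pos: [588.6, -378.2, 4.7]
tool_rot: [0.013, 1.0, -0.001, 0.001]
wrist_force: [0.9, -0.4, 0.4]
width: 59.8
```

```bash
python3 - <<'E'
from h import *
s=monitor.observe();c=viewer.capture('wrist');save(c,'w5');W=cloud(c,tool(s))
print(s['tcp_pos'],s['width'],s['wrist_force'])
E
```

```text
[ 588.58459334 -378.15014855    4.65933804] 59.799826538473425 [ 0.86125202 -0.41473968  0.44679663]
```

View pics/w5.png

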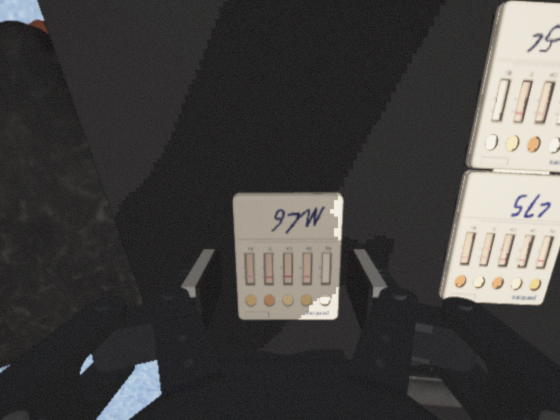

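send_rows(
  translation=[
    [-1.8,0.3,-3],
    [-1.8,0.3,-5],
    [-1.8,0.3,-7],
    [-1.8,0.3,-7],
  ],
  yaw=[0,0,0,0],
)

```text
clock: 13.48
tcp_pos: [585.2, -376.8, -4.3]
tool_rot: [0.012, 1.0, 0.0, -0.0]
wrist_force: [-0.6, -0.4, -0.2]
width: 59.6
```

send_rows(
  translation=[
    [1,-0.7,1],
    [1,-0.7,1],
    [1,-0.7,1],
  ],
  yaw=[0,0,0],
)

```text
clock: 13.73
tcp_pos: [586.7, -377.7, -3.1]
tool_rot: [0.012, 1.0, -0.0, 0.0]
wrist_force: [0.8, 0.4, 0.9]
width: 59.9
```

send_rows(
  translation=[
    [0,0,0],
    [0,0,0],
    [0,0,0],
    [0,0,0],
    [0,0,0],
  ],
  yaw=[0,0,0,0,0],
  grip=0.3,
)

```text
clock: 14.15
tcp_pos: [586.9, -378.0, -2.6]
tool_rot: [0.012, 1.0, -0.0, 0.001]
wrist_force: [-0.8, 0.0, 5.3]
width: 49.8
```

Gripped at about 50 mm. Lift and look.

send_rows(
  translation=[
    [0,0,15],
    [0,0,40],
    [0,0,80],
    [0,0,100],
    [0,0,100],
  ],
  yaw=[0,0,0,0,0],
)

```text
clock: 14.57
tcp_pos: [589.3, -379.6, 103.2]
tool_rot: [0.012, 1.0, -0.002, 0.004]
wrist_force: [0.9, 0.1, -0.4]
width: 50.0
```

```bash
python3 - <<'E'
from h import *
s=monitor.observe();c=viewer.capture('wrist');save(c,'w6');W=cloud(c,tool(s));R,t=tool(s)
L=(W-t)@R
print(s['tcp_pos'],s['width'],s['wrist_force'])
g=((L[...,2]>-30)&(L[...,2]<25)&(abs(L[...,0])<60)&(abs(L[...,1])<24)).astype(np.uint8)
n,l,st,_=cv2.connectedComponentsWithStats(g);k=1+np.argmax(st[1:,4]);P=L[l==k];print(st[k],np.percentile(P,[1,50,99],axis=0))
print(cv2.minAreaRect(P[:,:2].astype(np.float32)))
A=np.c_[P[:,:2],np.ones(len(P))];print('plane',np.linalg.lstsq(A,P[:,2],rcond=None)[0])
E
```

```text
[ 589.26923836 -379.60148155  103.20383396] 50.000850108292845 [ 0.87785849  0.10086676 -0.3609415 ]
[  232   200   117   132 13992] [[-31.99085279 -23.48810307 -24.67743127]
 [  3.80861212   0.78615553  -6.8649559 ]
 [ 33.38986585  23.62312106  -3.73766384]]
((-0.04421234130859375, 0.009471893310546875), (47.98751449584961, 67.60205841064453), 89.96459197998047)
plane [ 1.64448523e-03 -5.23299549e-02 -7.18066089e+00]
```

View pics/w6.png

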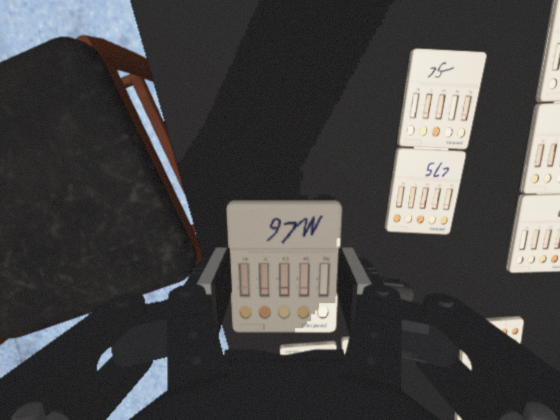

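```bash
python3 - <<'E'
from h import *
d=np.load('/tmp/w2.npz');H=d['H'];img=d['img'].astype(int);g=img.mean(-1)
for (x,y) in((177,290),(413,290),(182,460),(407,457)):
    u=int(210+x/4);v=int(210+y/4)
    q=H[v-8:v+9,u-6:u+7].reshape(-1,3); q=q[q[:,2]>19]; print((u,v),len(q),np.round(np.percentile(q,[5,50,95],axis=0),1).tolist()); q=q[q[:,2]>27]; print('   high',len(q),np.round(np.median(q,0),1) if len(q) else '')
# stops: z profile along centreline y -1
for x in range(-150,-66,3):
    m=(abs(H[...,0]-x)<1.5)&(abs(H[...,1]+1.2)<10); print(x,m.sum(),np.round(np.median(H[m][:,2]),1) if m.any() else '',np.round(g[m].mean()) if m.any() else '',end=' | ')
# tray edges in y
print()
for x in(-170,-150,-120,-100):
    m=(abs(H[...,0]-x)<6)&(H[...,2]>9)&(H[...,2]<19)&(abs(H[...,1])<60); print(x,np.percentile(H[m][:,1],[1,99]))
    m=(abs(H[...,0]-x)<6)&(H[...,2]>19.5)&(H[...,2]<25)&(abs(H[...,1])<30)&(g<60); print('  platen',np.percentile(H[m][:,1],[1,99]) if m.sum()>9 else '')
E
```

```text
(254, 282) 35 [[-134.7, -34.5, 20.2], [-133.7, -32.7, 26.9], [-131.6, -30.5, 31.4]]
   high 17 [-133.2  -32.9   29.5]
(313, 282) 35 [[-134.5, 27.7, 20.1], [-133.0, 29.7, 26.5], [-131.7, 31.8, 30.7]]
   high 14 [-132.4   29.9   29.4]
(255, 325) 36 [[-82.7, -34.9, 20.0], [-81.6, -32.6, 25.5], [-79.6, -30.6, 30.6]]
   high 13 [-81.3 -32.5  28.9]
(311, 324) 38 [[-82.5, 27.6, 19.5], [-81.6, 29.6, 25.5], [-79.8, 31.6, 31.0]]
   high 15 [-81.1  30.1  28.7]
-150 53 14.2 242.0 | -147 136 18.6 185.0 | -144 37 25.1 235.0 | -141 0   | -138 74 18.6 72.0 | -135 59 21.8 54.0 | -132 50 22.1 43.0 | -129 45 21.9 44.0 | -126 53 22.0 42.0 | -123 46 22.2 43.0 | -120 47 22.4 43.0 | -117 46 22.1 43.0 | -114 49 22.5 43.0 | -111 46 22.2 42.0 | -108 46 22.3 43.0 | -105 45 22.2 43.0 | -102 50 22.1 42.0 | -99 45 22.2 42.0 | -96 46 22.4 42.0 | -93 41 22.2 42.0 | -90 45 22.1 42.0 | -87 38 21.9 42.0 | -84 48 22.1 42.0 | -81 40 21.9 42.0 | -78 41 22.2 45.0 | -75 30 22.1 80.0 | -72 122 48.8 127.0 | -69 170 23.4 137.0 | 
-170 [-42.3430519   39.70234331]
  platen 
-150 [-43.06856125  39.97451402]
  platen 
-120 [-43.15624807  40.03055314]
  platen [-20.26146863  17.16565385]
-100 [-42.75509346  39.6642253 ]
  platen [-20.52920189  17.38828931]
```

send_rows(
  translation=[
    [-5,8,35],
    [-15,25,70],
    [-30,50,98],
    [-50,82,120],
    [-70,115,140],
    [-92,150,160],
    [-115,185,180],
    [-130,220,195],
    [-138,257,205],
    [-140,297,205],
    [-141,337,205],
    [-141,377,205],
  ],
  yaw=[0,0,0,0,0,0,0,0,0,-2,-4,-4.5],
)

```text
clock: 15.62
tcp_pos: [443.7, -2.6, 301.3]
tool_rot: [0.053, 0.999, -0.0, -0.0]
wrist_force: [1.0, 0.5, -0.3]
width: 49.5
```

send_rows(
  translation=[
    [0,40,0],
    [0,80,0],
    [0,120,0],
    [0,160,0],
    [2,200,-5],
    [10,233,-20],
    [30,260,-40],
    [55,280,-65],
    [80,293,-95],
    [90,296,-125],
    [90,297,-155],
    [90,297,-170],
  ],
  yaw=[0,0,0,0,0,0,0,0,0,0,0,0],
)

```text
clock: 16.62
tcp_pos: [532.9, 291.3, 125.9]
tool_rot: [0.051, 0.999, -0.002, -0.004]
wrist_force: [-0.8, -0.5, -1.5]
width: 49.3
```

send_rows(
  translation=[
    [0,0,0],
    [0,0,0],
    [0,0,0],
  ],
  yaw=[0,0,0],
)

```text
clock: 16.87
tcp_pos: [535.7, 293.0, 132.5]
tool_rot: [0.052, 0.999, 0.0, 0.0]
wrist_force: [-0.1, -0.3, 0.5]
width: 49.8
```

```bash
cat > m.py <<'E'
from h import *
import sys
s=monitor.observe();c=viewer.capture('wrist');save(c,sys.argv[1]);W=cloud(c,tool(s));R,t=tool(s);H=hood(W);np.savez('/tmp/'+sys.argv[1]+'.npz',**c,W=W,H=H)
print(s['tcp_pos'],s['tool_rot'],s['width'],s['wrist_force'],s['clock'])
print('tcp hood',(t[:2]-o)@X,(t[:2]-o)@Y,'tooly deg',np.degrees(np.arctan2(R[1,1],R[0,1])))
E
python3 m.py w7
```

```text
[535.67713648 293.04534535 132.52720842] [5.15737113e-02 9.98669026e-01 3.93014662e-04 4.17097076e-04] 49.77603663044368 [-0.11881082 -0.28157645  0.49009384] 16.8667
tcp hood -108.58301595661675 -4.037566033097861 tooly deg 84.08748279266189
```

View pics/w7.png

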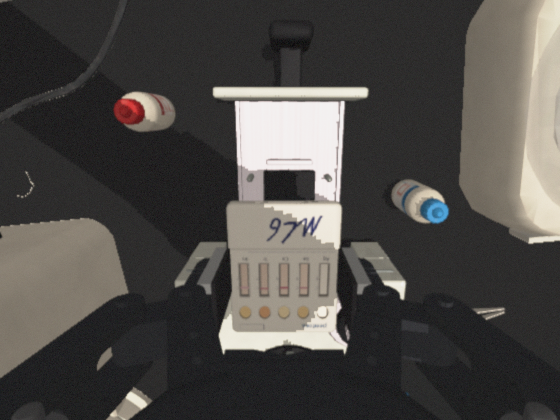

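The plate is held above the nest. The front pegs are visible at about (250,177) and (327,177), so I'll cross-check the nest from here.

```bash
python3 - <<'E'
from h import *
d=np.load('/tmp/w7.npz');H=d['H'];W=d['W'];g=d['img'].astype(int).mean(-1)
for u,v in((250,177),(327,177)):
    q=H[v-10:v+11,u-9:u+10].reshape(-1,3);q=q[q[:,2]>21];print(len(q),np.round(np.percentile(q,[5,50,95],axis=0),1).tolist())
m=(H[...,0]<-115)&(H[...,0]>-200)&(H[...,2]>9)&(H[...,2]<19)&(abs(H[...,1])<60);print('tray y',np.percentile(H[m][:,1],[1,99]))
m=np.zeros(g.shape,bool);m[168:200,255:325]=g[168:200,255:325]<60;print('platen',np.percentile(H[m],[2,50,98],axis=0).round(1).tolist())
q=H[(H[...,0]<-215)&(H[...,0]>-260)&(abs(H[...,1])<25)&(H[...,2]>50)&(H[...,2]<62)];print('grip',np.percentile(q,[2,50,98],axis=0).round(1).tolist())
# plate
R,t=None,None
m=(H[...,2]>125)&(H[...,2]<160)&(g>60);m[:195]=0;m[335:]=0;m[:,:225]=0;m[:,345:]=0
P=H[m];print('plate',np.percentile(P,[1,50,99],axis=0).round(1).tolist(),cv2.minAreaRect(P[:,:2].astype(np.float32)))
E
```

```text
40 [[-134.4, -34.2, 21.2], [-132.7, -32.4, 28.2], [-129.9, -30.5, 31.0]]
40 [[-134.1, 27.8, 23.3], [-132.4, 29.5, 28.4], [-129.9, 31.8, 31.0]]
tray y [-42.55001126  40.00254228]
platen [[nan, nan, nan], [nan, nan, nan], [nan, nan, nan]]
grip [[-235.9, -13.9, 51.7], [-229.6, -1.1, 56.4], [-224.7, 11.5, 58.2]]
plate [[-141.8, -30.3, 136.3], [-112.5, -5.2, 139.4], [-76.5, 19.4, 141.0]] ((-108.64070129394531, -4.995769500732422), (67.38910675048828, 54.90494155883789), 0.007555096875876188)
```

send_rows(
  translation=[
    [3,2.7,-20],
    [3,2.7,-50],
    [3,2.7,-80],
    [3,2.7,-95],
    [3,2.7,-95],
    [3,2.7,-95],
    [3,2.7,-95],
  ],
  yaw=[0,0,0,0,0,0,0],
)

```text
clock: 17.5
tcp_pos: [539.6, 296.2, 38.7]
tool_rot: [0.052, 0.999, 0.001, 0.001]
wrist_force: [0.5, 0.1, 0.9]
width: 49.7
```

```bash
python3 m.py w8; python3 - <<'E'
from h import *
d=np.load('/tmp/w8.npz');H=d['H']
q=H[(H[...,0]<-126)&(H[...,0]>-140)&(H[...,1]<-25)&(H[...,1]>-40)&(H[...,2]>22)&(H[...,2]<33)];print(len(q),np.percentile(q,[5,50,95],axis=0).round(1).tolist() if len(q) else '')
q=H[(H[...,0]<-126)&(H[...,0]>-140)&(H[...,1]>23)&(H[...,1]<37)&(H[...,2]>22)&(H[...,2]<33)];print(len(q),np.percentile(q,[5,50,95],axis=0).round(1).tolist() if len(q) else '')
P=H[200:330,232:340].reshape(-1,3);P=P[(P[:,2]>36)&(P[:,2]<55)];print(np.percentile(P,[1,50,99],axis=0).round(1).tolist())
E
```

```text
[539.58548796 296.16661762  38.68284028] [0.05171559 0.99866035 0.00100075 0.00141314] 49.7380625367462 [0.4640766  0.11168742 0.85860711] 17.5
tcp hood -105.0162112283749 -0.5310783579625007 tooly deg 84.07134315230084
107 [[-134.2, -34.5, 22.7], [-132.8, -32.0, 28.1], [-130.1, -30.3, 31.4]]
100 [[-134.0, 27.8, 23.7], [-132.6, 29.4, 28.2], [-130.3, 32.0, 31.2]]
[[-130.4, -25.2, 37.2], [-115.3, -1.3, 46.7], [-99.9, 22.8, 54.8]]
```

View pics/w8.png

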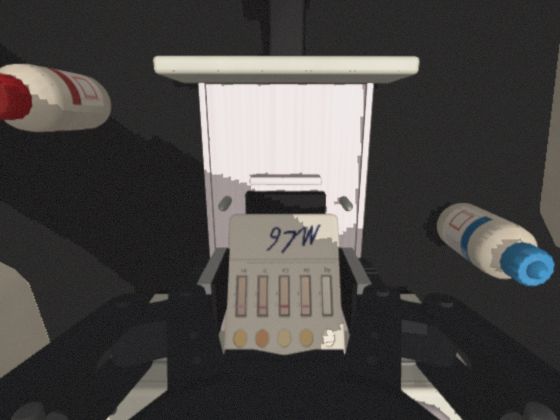

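```bash
python3 - <<'E'
from h import *
for f in('w7','w8'):
    d=np.load('/tmp/%s.npz'%f);H=d['H'];h0=dict(w7=[-108.58,-4.04,132.5],w8=[-105.0,-.5,38.7])[f]
    r=(205,330) if f=='w7' else (216,345)
    P=(H[r[0]:r[1],240:335]-h0).reshape(-1,3);P=P[(P[:,2]>-15)&(P[:,2]<35)]
    A=np.c_[P[:,:2],np.ones(len(P))]
    for i in range(4):
        c=np.linalg.lstsq(A,P[:,2],rcond=None)[0];e=abs(A@c-P[:,2])<3-.4*i;A,P=A[e],P[e]
    print(f,len(P),c,np.percentile(P,[0.5,99.5],axis=0).round(1).tolist())
E
```

```text
w7 11699 [-5.02406831e-03  1.78936776e-03  6.86992772e+00] [[-32.1, -22.2, 5.2], [31.3, 22.7, 8.4]]
w8 11694 [ 5.91241277e-01 -1.37446557e-02  1.40806298e+01] [[-24.7, -21.2, -1.0], [23.3, 21.6, 28.2]]
```

The plate has pitched about 30°. Its rear end must have caught the hood's front edge on the way down, because the clearance there is only about 2 mm. I'll back off in x and level it by setting its front end on the platen.

send_rows(
  translation=[
    [-2.3,-0.5,0],
    [-2.3,-0.5,0],
    [-2.3,-0.5,-4],
    [-2.3,-0.5,-8],
    [-2.3,-0.5,-8],
    [-2.3,-0.5,-8],
  ],
  yaw=[0,0,0,0,0,0],
)

```text
clock: 18.05
tcp_pos: [536.0, 294.8, 28.3]
tool_rot: [0.052, 0.999, -0.0, -0.0]
wrist_force: [-0.3, -0.2, 0.4]
width: 49.3
```

```bash
cat > pl.py <<'E'
from h import *
import sys
f=sys.argv[1]
d=np.load('/tmp/%s.npz'%f);H=d['H'];s=monitor.observe();t=s['tcp_pos'];h0=[(t[:2]-o)@X,(t[:2]-o)@Y,0]
P=(H[190:350,240:335]-[h0[0],h0[1],0]).reshape(-1,3);P=P[(P[:,2]>19)&(P[:,2]<85)&(abs(P[:,0])<30)&(abs(P[:,1])<20)]
# RANSAC plane
rng=np.random.default_rng(0);b=None
for i in range(300):
    q=P[rng.choice(len(P),3,False)]
    try:c=np.linalg.solve(np.c_[q[:,:2],np.ones(3)],q[:,2])
    except Exception: continue
    n=(abs(np.c_[P[:,:2],np.ones(len(P))]@c-P[:,2])<1.2).sum()
    if b is None or n>b[0]: b=(n,c)
c=b[1];e=abs(np.c_[P[:,:2],np.ones(len(P))]@c-P[:,2])<1.5
Q=P[e];c=np.linalg.lstsq(np.c_[Q[:,:2],np.ones(len(Q))],Q[:,2],rcond=None)[0]
print('plane slope x,y, z at tcp',c.round(3),len(Q),len(P),'tcpz',t[2])
# full extent on that plane
G=(H-[h0[0],h0[1],0]);m=(abs(G[...,0]*c[0]+G[...,1]*c[1]+c[2]-G[...,2])<1.8)&(abs(G[...,0])<40)&(abs(G[...,1])<24)
print('extent hood',(np.percentile(G[m],[.5,99.5],axis=0)+[h0[0],h0[1],0]).round(1).tolist())
E
python3 m.py w9; python3 pl.py w9
```

```text
[535.96865307 294.84674782  28.34787251] [ 5.16459123e-02  9.98665420e-01 -1.08393135e-04 -2.59285549e-04] 49.33243042273491 [-0.33109891 -0.23457472  0.35334189] 18.05
tcp hood -108.47821431377216 -2.2157401974071074 tooly deg 84.07918359566818
plane slope x,y, z at tcp [ 5.920e-01 -2.100e-02  4.248e+01] 11014 12961 tcpz 28.417301878651095
extent hood [[-146.2, -25.9, 20.9], [-83.2, 21.3, 57.9]]
```

View pics/w9.png

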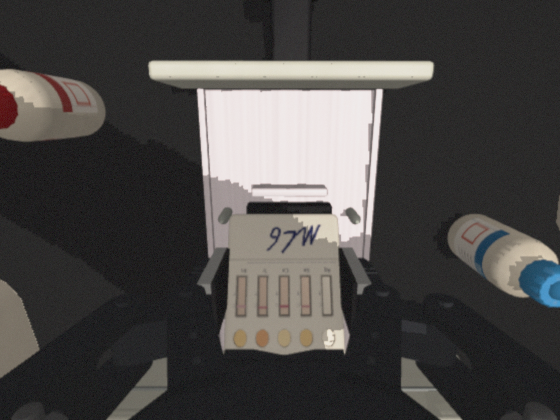

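```bash
python3 - <<'E'
from h import *
d=np.load('/tmp/w9.npz');H=d['H'];
for v in list(range(208,222))+list(range(335,362,2)): print(v,np.round(H[v,284],1),d['img'][v,284])
cv2.imwrite('pics/w9z.png',cv2.resize(d['img'][190:370,190:380],None,fx=4,fy=4)[:,:,::-1][:600])
E
```

```text
208 [-135.6   -3.4   22.4] [30 37 34]
209 [-134.9   -3.4   21.7] [32 28 33]
210 [-134.7   -3.4   22.6] [24 25 27]
211 [-134.2   -3.4   22.6] [32 28 31]
212 [-133.6   -3.4   22.4] [35 33 35]
213 [-133.2   -3.4   22.8] [54 49 49]
214 [-134.2   -3.4   27.8] [114 109 101]
215 [-133.2   -3.4   26.2] [139 132 120]
216 [-133.5   -3.4   28.7] [147 140 129]
217 [-132.9   -3.4   28.2] [152 143 130]
218 [-132.7   -3.4   29.4] [148 139 128]
219 [-131.8   -3.4   28.1] [151 143 132]
220 [-131.4   -3.4   28.3] [147 140 130]
221 [-131.1   -3.4   28.7] [146 139 129]
335 [-87.5  -3.4  53.5] [160 143 109]
337 [-87.1  -3.4  54.2] [161 144 110]
339 [-87.   -3.4  55.4] [161 143 110]
341 [-85.5  -3.4  54.8] [163 145 111]
343 [-85.8  -3.4  56.3] [161 144 111]
345 [-84.1  -3.4  55.6] [157 140 109]
347 [-84.8  -3.4  57.6] [136 130 113]
349 [-84.1  -3.4  57.9] [154 147 136]
351 [-83.6  -3.4  58.6] [154 146 134]
353 [-82.   -3.4  57.9] [147 141 130]
355 [-119.5   -3.4  102.7] [57 55 55]
357 [-120.    -3.4  104. ] [27 29 32]
359 [-120.8   -3.4  105.6] [28 31 32]
361 [-120.4   -3.4  105.7] [26 30 27]
```

```bash
python3 - <<'E'
from h import *
c=viewer.capture('scene');save(c,'s9');cv2.imwrite('pics/s9z.png',cv2.resize(c['img'][210:330,290:450],None,fx=5,fy=5)[:,:,::-1])
E
```

```text
(no output)
```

View pics/w9z.png

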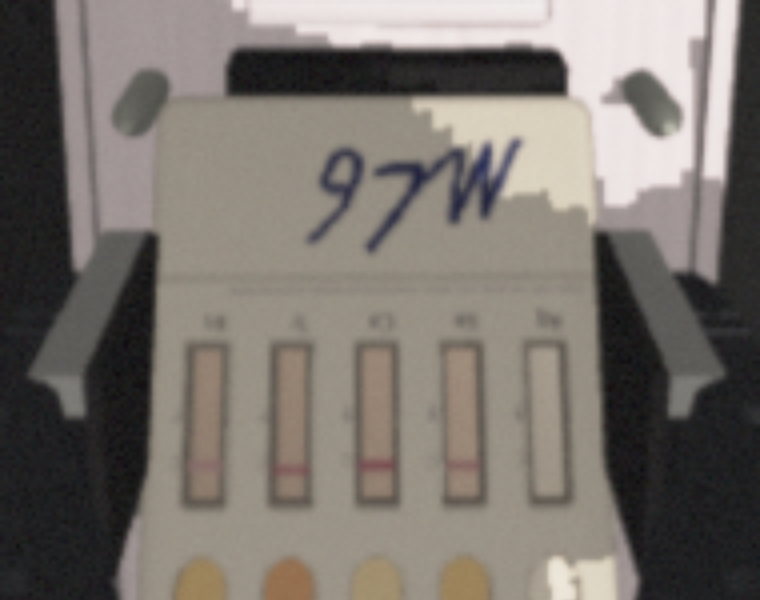

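View pics/s9z.png

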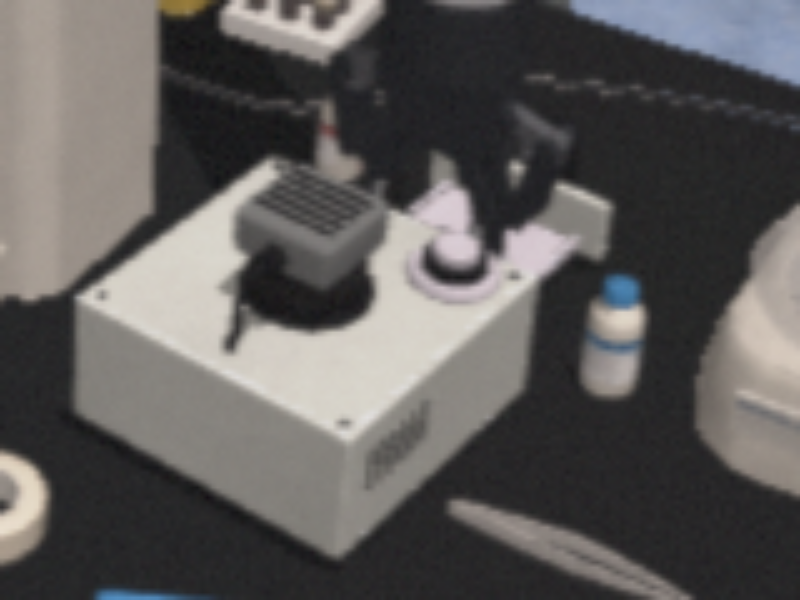

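send_rows(
  translation=[
    [-1.5,1.5,1],
    [-2.8,2.9,1],
    [-2.8,2.9,1],
    [-2.8,2.9,-2],
    [-2.8,2.9,-4],
    [-2.8,2.9,-6],
    [-2.8,2.9,-6],
  ],
  yaw=[0,0,0,0,0,0,0],
)

```text
clock: 18.73
tcp_pos: [535.7, 298.7, 25.8]
tool_rot: [0.052, 0.999, 0.001, 0.002]
wrist_force: [-1.0, -2.6, 16.5]
width: 49.6
```

```bash
python3 m.py w10; python3 pl.py w10
```

```text
[535.65471431 298.66517815  25.78019679] [0.05196691 0.9986458  0.00106344 0.00221023] 49.63198051937843 [-1.04830797 -2.57758976 16.45127313] 18.7333
tcp hood -109.18299622246695 1.5501926525194358 tooly deg 84.04261995338379
plane slope x,y, z at tcp [ 5.0800e-01 -3.5000e-02  4.0309e+01] 11241 12607 tcpz 25.847705849366104
extent hood [[-145.2, -22.2, 22.1], [-82.9, 25.1, 54.3]]
```

View pics/w10.png

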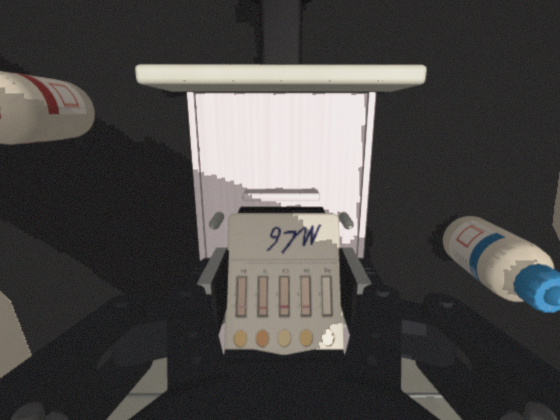

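send_rows(
  translation=[
    [0,-0.8,-2],
    [0,-0.8,-4],
    [0,-0.8,-6],
    [0,-0.8,-8],
    [0,-0.8,-8],
  ],
  yaw=[0,0,0,0,0],
)

```text
clock: 19.2
tcp_pos: [537.9, 299.5, 19.0]
tool_rot: [0.052, 0.999, 0.003, 0.005]
wrist_force: [1.6, -0.0, 19.0]
width: 49.9
```

```bash
python3 m.py w11; python3 pl.py w11
```

```text
[537.8798952  299.46650114  19.04042107] [0.05224547 0.9986196  0.00300002 0.00450507] 49.927055106949794 [ 1.57399686e+00 -2.48249518e-03  1.89654902e+01] 19.2
tcp hood -107.05197254939402 2.576002867421627 tooly deg 84.01190353767448
plane slope x,y, z at tcp [ 3.350e-01 -8.000e-03  3.671e+01] 11861 12969 tcpz 19.06662855715549
extent hood [[-146.1, -21.2, 23.6], [-79.9, 26.1, 46.4]]
```

View pics/w11.png

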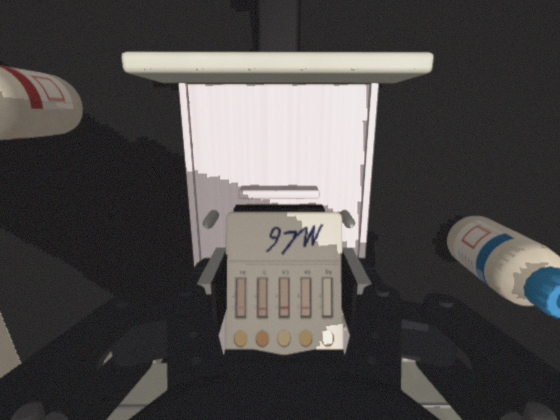

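send_rows(
  translation=[
    [0,0,4],
    [-2,-1.3,5],
    [-4,-2.8,5],
    [-4,-2.8,4],
    [-4,-2.8,0],
    [-4,-2.8,-3],
    [-4,-2.8,-3],
  ],
  yaw=[0,0,0,0,0,0,0],
)

```text
clock: 19.83
tcp_pos: [532.6, 295.2, 14.7]
tool_rot: [0.052, 0.999, 0.001, 0.003]
wrist_force: [2.4, -2.3, 20.9]
width: 49.7
```

```bash
python3 m.py w12; python3 pl.py w12
```

```text
[532.55753232 295.23020535  14.71404199] [0.05225377 0.99862872 0.00141646 0.00286686] 49.74533548302808 [ 2.36581573 -2.2723793  20.86091705] 19.8333
tcp hood -111.91068231089363 -2.18495166532337 tooly deg 84.0098996650656
plane slope x,y, z at tcp [2.6000e-01 1.0000e-03 3.3658e+01] 11987 12717 tcpz 14.821034852882095
extent hood [[-146.1, -25.9, 24.1], [-84.3, 21.4, 41.5]]
```

View pics/w12.png

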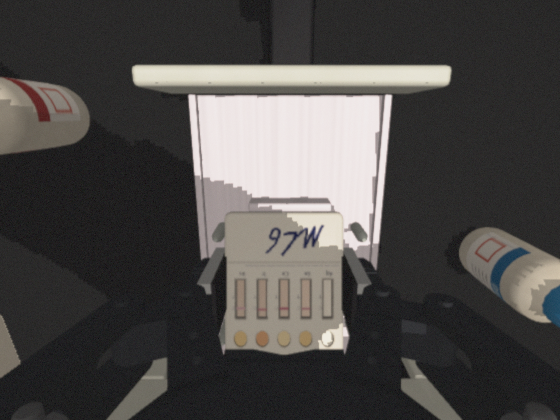

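```bash
python3 - <<'E'
from h import *
d=np.load('/tmp/w12.npz');H=d['H'];
for v in list(range(196,218)): print(v,np.round(H[v,284],1),d['img'][v,284])
for u in (225,226,227,228,229,230,340,341,342,343,344,345): print(u,np.round(H[235,u],1),d['img'][235,u])
E
```

```text
196 [-146.6   -3.3   15.2] [238 231 230]
197 [-146.3   -3.3   15.6] [218 204 206]
198 [-146.2   -3.3   17.3] [159 148 148]
199 [-146.3   -3.4   19.3] [125 117 116]
200 [-146.5   -3.4   21.9] [122 115 115]
201 [-146.5   -3.4   23.5] [124 117 115]
202 [-146.2   -3.4   24. ] [134 124 124]
203 [-145.7   -3.4   23.7] [183 169 169]
204 [-145.5   -3.4   24.9] [222 212 210]
205 [-145.    -3.4   24.8] [236 229 229]
206 [-144.7   -3.4   25.2] [239 232 231]
207 [-144.2   -3.4   24.8] [237 229 228]
208 [-143.6   -3.4   24.3] [235 228 226]
209 [-143.5   -3.4   25.5] [233 224 222]
210 [-142.8   -3.4   24.7] [220 210 209]
211 [-141.3   -3.4   21.4] [169 159 155]
212 [-142.1   -3.4   25.5] [145 136 126]
213 [-141.8   -3.4   26. ] [151 144 133]
214 [-141.2   -3.4   25.5] [151 142 132]
215 [-141.    -3.4   26.3] [152 148 133]
216 [-140.4   -3.4   25.9] [156 149 136]
217 [-139.9   -3.4   25.5] [155 147 136]
225 [-132.3  -29.    27.2] [136 130 119]
226 [-132.9  -28.2   29. ] [148 143 130]
227 [-132.6  -27.9   28.2] [152 145 132]
228 [-132.8  -27.4   28.7] [157 149 135]
229 [-132.3  -27.2   27.4] [156 148 136]
230 [-132.7  -26.6   28.3] [157 149 137]
340 [-132.4   20.8   27.9] [230 222 209]
341 [-132.5   21.2   28.1] [225 218 201]
342 [-132.7   21.5   28.6] [216 209 192]
343 [-127.2   24.8   14.2] [224 214 208]
344 [-127.4   25.2   14.9] [235 227 225]
345 [-127.2   25.8   14.4] [239 232 231]
```

send_rows(
  translation=[
    [0.8,1,1],
    [1.7,1.9,2],
    [1.7,1.9,2],
    [1.7,1.9,2],
  ],
  yaw=[0,0,0,0],
)

```text
clock: 20.22
tcp_pos: [532.5, 295.2, 15.2]
tool_rot: [0.052, 0.999, -0.0, 0.001]
wrist_force: [1.3, -2.8, 13.8]
width: 49.5
```

```bash
python3 m.py w13; python3 pl.py w13;python3 - <<'E'
from h import *
d=np.load('/tmp/w13.npz');H=d['H'];g=d['img'].mean(-1)
for u in list(range(222,232,2))+list(range(336,350,2)): print(u,np.round(H[232,u],1),d['img'][232,u])
for v in range(205,220,2): print(v,np.round(H[v,284],1),d['img'][v,284])
E
```

```text
[532.46100133 295.23235325  15.23715254] [ 5.22260525e-02  9.98634674e-01 -3.65443137e-04  1.04591297e-03] 49.53658925292093 [ 1.29156436 -2.81407184 13.80957156] 20.2167
tcp hood -112.00692274053581 -2.1927378049721167 tooly deg 84.01256979346144
plane slope x,y, z at tcp [ 2.7800e-01 -2.0000e-03  3.4187e+01] 12004 12751 tcpz 15.23058637271986
extent hood [[-146.1, -25.8, 24.1], [-84.7, 21.4, 42.4]]
222 [-133.   -30.6   26.1] [87 88 82]
224 [-131.5  -30.5   22.1] [102  98  91]
226 [-133.8  -28.4   28.2] [147 139 129]
228 [-133.8  -27.5   28.1] [157 148 137]
230 [-133.7  -26.7   27.8] [153 146 133]
336 [-133.7   19.1   28. ] [228 221 207]
338 [-133.8   19.9   28.3] [228 221 206]
340 [-133.7   20.8   28. ] [227 220 205]
342 [-133.9   21.6   28.6] [207 195 181]
344 [-128.6   25.3   14.3] [228 217 216]
346 [-128.7   26.2   14.5] [233 224 223]
348 [-128.4   27.4   13.6] [236 226 225]
205 [-145.    -3.3   25.1] [237 229 229]
207 [-144.    -3.3   24.6] [238 230 228]
209 [-143.2   -3.3   25.1] [233 223 222]
211 [-141.7   -3.3   23.2] [159 149 146]
213 [-141.2   -3.3   24.5] [145 137 125]
215 [-141.    -3.3   26.7] [152 144 132]
217 [-139.9   -3.3   25.9] [154 145 135]
219 [-139.3   -3.3   27. ] [154 148 136]
```

send_rows(
  translation=[
    [1,1,3],
    [1.5,1.5,4],
    [1.5,1.5,4],
    [1.5,1.5,4],
  ],
  yaw=[0,0,0,0],
)

```text
clock: 20.6
tcp_pos: [532.2, 296.8, 16.9]
tool_rot: [0.052, 0.999, -0.001, -0.0]
wrist_force: [1.5, -0.8, 0.1]
width: 49.8
```

```bash
python3 m.py w14; python3 pl.py w14;python3 - <<'E'
from h import *
d=np.load('/tmp/w14.npz');H=d['H'];g=d['img'].mean(-1)
for u in list(range(222,232,2))+list(range(336,350,2)): print(u,np.round(H[232,u],1),d['img'][232,u])
for v in range(205,220,2): print(v,np.round(H[v,284],1),d['img'][v,284])
E
```

```text
[532.22073454 296.78768917  16.94935802] [ 5.17352252e-02  9.98660524e-01 -6.33573775e-04 -4.71052348e-04] 49.82108985200484 [ 1.52803465 -0.82678902  0.14714876] 20.6
tcp hood -112.4057937199601 -0.6703384174096589 tooly deg 84.06896319665123
plane slope x,y, z at tcp [ 3.1100e-01 -7.0000e-03  3.5832e+01] 11986 12791 tcpz 17.003378934381658
extent hood [[-146.0, -24.4, 24.3], [-85.7, 22.9, 44.9]]
222 [-131.4  -30.2   22.5] [88 86 82]
224 [-128.3  -31.    14.1] [151 142 140]
226 [-134.   -27.    29.6] [147 139 128]
228 [-133.9  -26.1   29.4] [156 148 135]
230 [-134.   -25.2   29.7] [157 150 138]
336 [-134.1   20.6   29.7] [226 219 203]
338 [-133.9   21.6   29.3] [227 221 207]
340 [-133.9   22.4   29.4] [225 217 200]
342 [-133.4   23.6   27.9] [217 207 196]
344 [-128.4   27.2   14.2] [235 226 225]
346 [-128.7   28.    15.1] [236 226 227]
348 [-128.6   29.    14.9] [190 177 175]
205 [-145.1   -1.8   26. ] [238 229 228]
207 [-144.1   -1.8   25.6] [237 228 228]
209 [-142.9   -1.8   24.5] [228 219 218]
211 [-141.7   -1.9   23.5] [159 149 146]
213 [-141.6   -1.8   26.1] [144 137 124]
215 [-140.9   -1.8   27.1] [153 145 133]
217 [-140.4   -1.8   28.1] [155 146 136]
219 [-139.1   -1.8   27.1] [156 148 136]
```

View pics/w14.png

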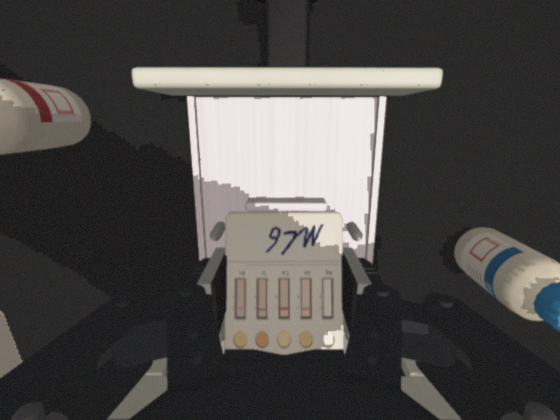

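send_rows(
  translation=[
    [1.5,0,0],
    [2.5,-0.2,0],
    [2.5,-0.2,0],
    [2.5,-0.2,0],
  ],
  yaw=[0,0,0,0],
)

```text
clock: 20.98
tcp_pos: [534.3, 297.6, 17.2]
tool_rot: [0.051, 0.999, -0.0, -0.001]
wrist_force: [-0.7, -0.1, 0.8]
width: 49.7
```

send_rows(
  translation=[
    [0,0,0],
    [0,0,0],
    [0,0,0],
    [0,0,0],
  ],
  yaw=[0,0,0,0],
  grip=0.7,
)

```text
clock: 21.32
tcp_pos: [535.0, 297.5, 17.7]
tool_rot: [0.052, 0.999, 0.0, -0.0]
wrist_force: [-0.2, 0.6, -0.3]
width: 59.9
```

```bash
python3 m.py w15; python3 pl.py w15
```

```text
[534.9616013  297.46323165  17.70423942] [ 5.16188201e-02  9.98666858e-01  6.51759588e-05 -1.54857545e-05] 59.856267199414994 [-0.21961313  0.56058912 -0.28140127] 21.3167
tcp hood -109.74888656097313 0.2833662370153353 tooly deg 84.08228882755184
plane slope x,y, z at tcp [-6.0000e-03 -1.0000e-03  2.7237e+01] 9982 10300 tcpz 17.67194866143444
extent hood [[-144.2, -23.5, 25.5], [-74.6, 23.9, 28.8]]
```

View pics/w15.png

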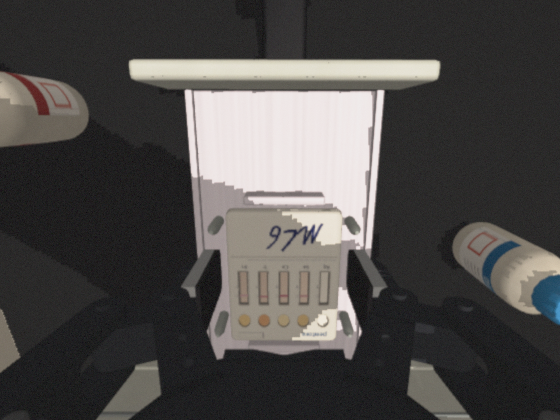

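The plate is now flat (slope 0, top at 28 mm) between the pegs. Lift off and check from above.

send_rows(
  translation=[
    [0,0,10],
    [0,0,30],
    [0,0,70],
    [-20,2,110],
    [-55,5,130],
    [-90,8,130],
    [-120,11,130],
    [-120,11,130],
    [-120,11,130],
  ],
  yaw=[0,0,0,0,0,0,0,0,0],
)

```text
clock: 22.12
tcp_pos: [413.7, 309.0, 148.9]
tool_rot: [0.05, 0.999, 0.0, 0.001]
wrist_force: [0.6, -0.2, 0.2]
width: 59.4
```

```bash
python3 m.py w16; python3 - <<'E'
from h import *
d=np.load('/tmp/w16.npz');H=d['H'];g=d['img'].min(-1)
m=(H[...,2]>26)&(H[...,2]<30)&(H[...,0]>-150)&(H[...,0]<-69)&(abs(H[...,1])<32)
m=cv2.morphologyEx(m.astype(np.uint8),cv2.MORPH_OPEN,np.ones((3,3)))
n,l,st,_=cv2.connectedComponentsWithStats(m);k=1+np.argmax(st[1:,4]);P=H[l==k];print(st[k],cv2.minAreaRect(P[:,:2].astype(np.float32)),np.percentile(P,[1,99],axis=0).round(1).tolist())
q=H[(H[...,0]<-215)&(H[...,0]>-260)&(abs(H[...,1])<25)&(H[...,2]>50)&(H[...,2]<62)];print('grip',np.percentile(q,[2,50,98],axis=0).round(1).tolist())
E
```

```text
[413.72621895 308.95864595 148.86653202] [5.01488921e-02 9.98741489e-01 3.61914321e-04 6.28389635e-04] 59.44204593707692 [ 0.55522124 -0.17918888  0.24519442] 22.1167
tcp hood -231.52370570783643 -0.7442052818326987 tooly deg 84.25097475293657
[ 257  295   55   59 2687] ((-108.41909790039062, -1.4421730041503906), (51.395957946777344, 65.35671997070312), 89.87430572509766) [[-140.1, -26.5, 26.1], [-77.8, 23.7, 28.8]]
grip [[-236.9, -13.6, 51.1], [-232.3, -1.1, 56.4], [-225.4, 11.4, 58.3]]
```

View pics/w16.png

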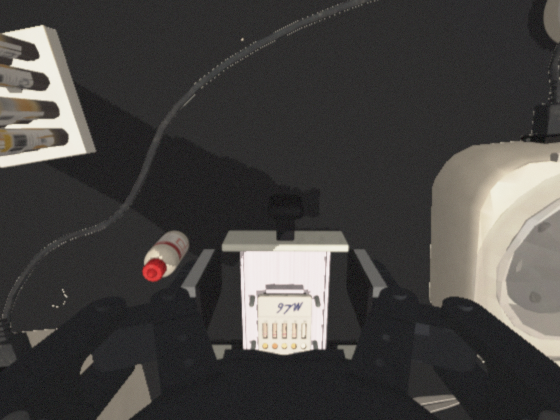

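The plate is centred at hood (-108, -1.4), against a nest at about (-106, -1.4), and it is flat. Now grip the handle and push the tray home.

send_rows(
  translation=[
    [0,0,-40],
    [0,0,-80],
    [0,0,-110],
    [0.5,-0.4,-120],
    [0.5,-0.4,-120],
    [0.5,-0.4,-120],
  ],
  yaw=[0,0,0,0,0,0],
)

```text
clock: 22.67
tcp_pos: [416.7, 308.3, 28.0]
tool_rot: [0.052, 0.999, 0.0, 0.0]
wrist_force: [-0.2, 0.1, 1.0]
width: 59.8
```

send_rows(
  translation=[
    [0,0,0],
    [0,0,0],
    [0,0,0],
    [0,0,0],
    [0,0,0],
  ],
  yaw=[0,0,0,0,0],
  grip=0,
)

```text
clock: 23.08
tcp_pos: [417.0, 310.0, 29.8]
tool_rot: [0.052, 0.999, 0.002, 0.002]
wrist_force: [0.7, 2.7, 7.1]
width: 26.9
```

send_rows(
  translation=[
    [3,-0.3,0],
    [9,-0.9,0],
    [18,-1.9,0],
    [28,-2.9,0],
    [38,-3.9,0],
    [48,-4.9,0],
    [58,-6,0],
    [68,-7,0],
    [78,-8,0],
    [88,-9.1,0],
    [97,-10,0],
    [104,-10.7,0],
  ],
  yaw=[0,0,0,0,0,0,0,0,0,0,0,0],
)

```text
clock: 24.08
tcp_pos: [520.8, 299.0, 29.8]
tool_rot: [0.052, 0.999, 0.002, 0.001]
wrist_force: [-1.9, 1.6, 7.5]
width: 26.9
```

send_rows(
  translation=[
    [5,-0.5,0],
    [9,-0.9,0],
    [12,-1.2,0],
    [14.5,-1.5,0],
    [16,-1.6,0],
    [16,-1.6,0],
    [16,-1.6,0],
  ],
  yaw=[0,0,0,0,0,0,0],
)

```text
clock: 24.67
tcp_pos: [536.2, 297.4, 29.8]
tool_rot: [0.052, 0.999, 0.001, 0.001]
wrist_force: [-1.4, 2.0, 6.5]
width: 26.8
```

send_rows(
  translation=[
    [1.5,-0.1,0],
    [3,-0.3,0],
    [3,-0.3,0],
    [3,-0.3,0],
  ],
  yaw=[0,0,0,0],
)

```text
clock: 25.0
tcp_pos: [536.2, 297.4, 29.8]
tool_rot: [0.051, 0.999, 0.001, -0.001]
wrist_force: [-8.7, 1.0, 11.6]
width: 27.1
```

At the home stop (8.7 N). Unload, release and rise.

send_rows(
  translation=[
    [-1.5,0.1,0],
    [-2,0.2,0],
    [-2,0.2,0],
  ],
  yaw=[0,0,0],
)

```text
clock: 25.25
tcp_pos: [536.2, 297.3, 29.8]
tool_rot: [0.051, 0.999, 0.001, 0.001]
wrist_force: [-2.7, 0.8, 8.2]
width: 26.9
```

send_rows(
  translation=[
    [0,0,0],
    [0,0,0],
    [0,0,0],
    [0,0,0],
    [0,0,30],
    [0,0,70],
    [0,0,110],
    [0,0,140],
    [0,0,140],
    [0,0,140],
  ],
  yaw=[0,0,0,0,0,0,0,0,0,0],
  grip=0.7,
)

```text
clock: 26.08
tcp_pos: [537.6, 296.0, 169.7]
tool_rot: [0.052, 0.999, 0.001, 0.002]
wrist_force: [-0.3, -0.6, -0.4]
width: 59.6
```

```bash
python3 m.py w17; python3 - <<'E'
from h import *
d=np.load('/tmp/w17.npz');H=d['H']
q=H[(H[...,0]<-95)&(H[...,0]>-150)&(abs(H[...,1])<25)&(H[...,2]>50)&(H[...,2]<62)];print('grip',np.percentile(q,[2,50,98],axis=0).round(1).tolist())
q=H[(H[...,0]<-10)&(H[...,0]>-80)&(H[...,1]>25)&(H[...,1]<75)&(H[...,2]>95)&(H[...,2]<104)];print('key',len(q),cv2.minAreaRect(q[:,:2].astype(np.float32)),np.median(q,0))
E
```

```text
[537.58884864 295.97262787 169.73843168] [0.05187448 0.99865134 0.001057   0.00185248] 59.606933441779944 [-0.33775226 -0.63631467 -0.38401591] 26.0833
tcp hood -106.98233328196 -0.9292801280271716 tooly deg 84.05317644834507
grip [[-116.8, -14.4, 51.4], [-112.1, -1.5, 56.3], [-105.3, 11.5, 58.0]]
key 368 ((-41.619239807128906, 41.68398666381836), (22.819063186645508, 12.769119262695312), 18.546142578125) [-42.27420496  42.36152596  97.82557862]
```

View pics/w17.png

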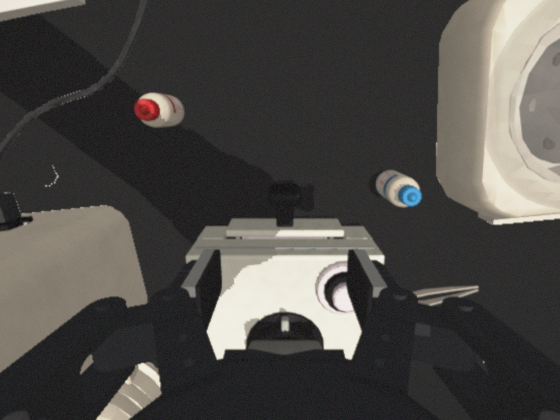

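send_rows(
  translation=[
    [3,25,0],
    [5,49,0],
    [5,49,0],
    [5,49,0],
    [5,49,0],
  ],
  yaw=[0,0,0,0,0],
)

```text
clock: 26.55
tcp_pos: [540.8, 343.3, 165.6]
tool_rot: [0.052, 0.999, -0.001, -0.001]
wrist_force: [0.0, -0.1, -0.8]
width: 60.0
```

```bash
python3 m.py w18; python3 - <<'E'
from h import *
d=np.load('/tmp/w18.npz');H=d['H'];W=d['W']
m=(H[...,0]<-10)&(H[...,0]>-80)&(H[...,1]>25)&(H[...,1]<75)&(H[...,2]>96)&(H[...,2]<101)
n,l,st,_=cv2.connectedComponentsWithStats(m.astype(np.uint8));k=1+np.argmax(st[1:,4]);q=H[l==k];w=W[l==k]
print('key',st[k],len(q),cv2.minAreaRect(q[:,:2].astype(np.float32)),np.median(q,0),cv2.minEnclosingCircle(w[:,:2].astype(np.float32)),np.median(w,0))
E
```

```text
[540.77133974 343.28213363 165.59076897] [ 0.05173683  0.99865867 -0.00146823 -0.00141911] 59.96329938403624 [ 0.00483945 -0.12116476 -0.77124449] 26.55
tcp hood -108.67976453111113 46.4567548618786 tooly deg 84.06897237545459
key [271 290  31  28 638] 638 ((-43.242496490478516, 46.578857421875), (22.15699005126953, 21.96769905090332), 11.906936645507812) [-43.67673237  46.53320104  97.93021583] ((606.0293579101562, 336.54486083984375), 11.671183586120605) [605.38773771 336.76163216  97.93021583]
```

View pics/w18.png

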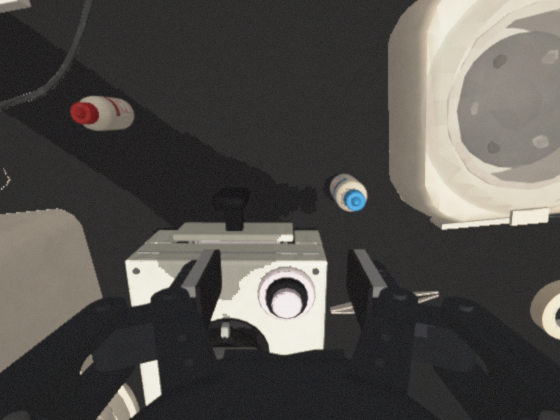

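The key cap is at about (286,303), which gives world (606, 336.6), top at about 99 mm with an 11.5 mm radius. That is as expected. Close the fingers and go above it.

send_rows(
  translation=[
    [0,0,0],
    [15,-2,0],
    [35,-4,0],
    [55,-6,0],
    [65,-6.7,0],
    [65,-6.7,-20],
    [65,-6.7,-40],
    [65,-6.7,-50],
    [65,-6.7,-55],
    [65,-6.7,-55],
    [65,-6.7,-55],
    [65,-6.7,-55],
  ],
  yaw=[0,0,0,0,0,0,0,0,0,0,0,0],
  grip=0,
)

```text
clock: 27.6
tcp_pos: [607.0, 338.4, 114.0]
tool_rot: [0.052, 0.999, 0.001, 0.001]
wrist_force: [-0.3, 0.1, 0.0]
width: -0.3
```

```bash
python3 m.py w19; python3 - <<'E'
from h import *
for i in range(1):
    c=viewer.capture('scene');save(c,'s19');cv2.imwrite('pics/s19z.png',cv2.resize(c['img'][210:330,290:450],None,fx=5,fy=5)[:,:,::-1])
E
```

```text
[607.04055863 338.44247069 114.01164108] [5.15962639e-02 9.98667428e-01 6.66909421e-04 8.64992563e-04] -0.2935202618135882 [-0.34486736  0.14364878  0.03474707] 27.6
tcp hood -42.26410458274265 48.45470962154112 tooly deg 84.08494119230954
```

View pics/s19z.png

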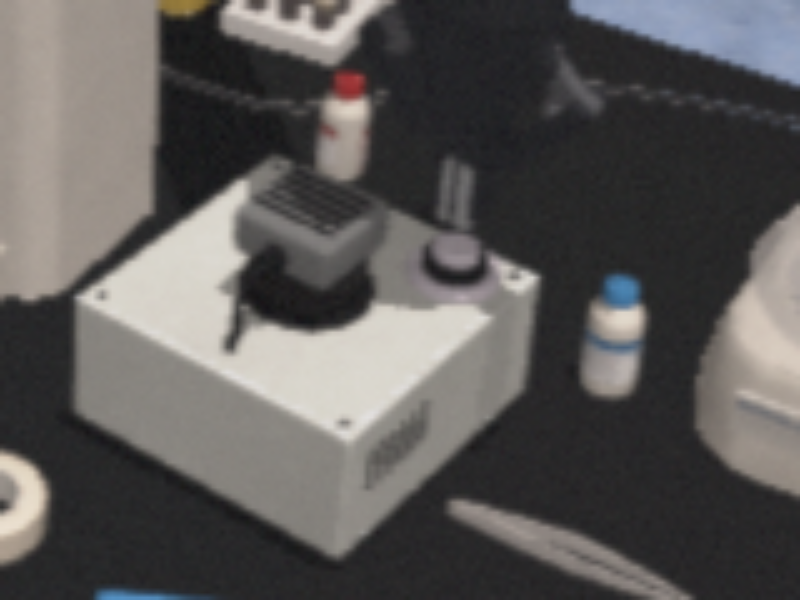

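send_rows(
  translation=[
    [-0.5,-0.8,-4],
    [-0.5,-0.8,-8],
    [-0.5,-0.8,-12],
    [-0.5,-0.8,-12],
    [-0.5,-0.8,-12],
  ],
  yaw=[0,0,0,0,0],
)

```text
clock: 28.12
tcp_pos: [605.7, 336.9, 100.1]
tool_rot: [0.052, 0.999, -0.0, -0.0]
wrist_force: [0.2, 0.7, 0.2]
width: 0.0
```

send_rows(
  translation=[
    [0,0,-0.5],
    [0,0,-1],
    [0,0,-1.5],
    [0,0,-2],
    [0,0,-2],
  ],
  yaw=[0,0,0,0,0],
)

```text
clock: 28.53
tcp_pos: [606.1, 337.2, 98.8]
tool_rot: [0.052, 0.999, 0.0, 0.0]
wrist_force: [0.1, 0.3, 0.7]
width: -0.2
```

send_rows(
  translation=[
    [0,0,-0.5],
    [0,0,-1],
    [0,0,-1.5],
    [0,0,-2],
    [0,0,-2.5],
    [0,0,-2.5],
  ],
  yaw=[0,0,0,0,0,0],
)

```text
clock: 29.03
tcp_pos: [606.1, 337.2, 96.2]
tool_rot: [0.052, 0.999, 0.0, 0.0]
wrist_force: [0.1, 0.5, 1.7]
width: -0.1
```

send_rows(
  translation=[
    [0,0,-0.4],
    [0,0,-0.8],
    [0,0,-1.2],
    [0,0,-1.5],
    [0,0,-1.5],
  ],
  yaw=[0,0,0,0,0],
)

```text
clock: 29.45
tcp_pos: [606.1, 337.2, 94.7]
tool_rot: [0.052, 0.999, 0.0, 0.0]
wrist_force: [-0.2, -0.1, 1.6]
width: -0.3
```

send_rows(
  translation=[
    [0,0,-0.4],
    [0,0,-0.8],
    [0,0,-0.8],
    [0,0,-0.8],
  ],
  yaw=[0,0,0,0],
)

```text
clock: 29.78
tcp_pos: [606.1, 337.2, 94.2]
tool_rot: [0.052, 0.999, 0.0, 0.0]
wrist_force: [0.3, -0.4, 4.4]
width: -0.1
```

First click reached (4.4 N, stiff). Hold.

send_rows(
  translation=[
    [0,0,-0.2],
    [0,0,-0.2],
    [0,0,-0.2],
    [0,0,-0.2],
    [0,0,-0.2],
    [0,0,-0.2],
    [0,0,-0.2],
    [0,0,-0.2],
    [0,0,-0.2],
    [0,0,-0.2],
    [0,0,-0.2],
    [0,0,-0.2],
  ],
  yaw=[0,0,0,0,0,0,0,0,0,0,0,0],
)

```text
clock: 30.78
tcp_pos: [606.1, 337.2, 94.1]
tool_rot: [0.052, 0.999, 0.0, 0.0]
wrist_force: [-0.8, -0.3, 5.9]
width: 0.2
```

```bash
python3 - <<'E'
from h import *
s=monitor.observe();print(s['clock'],s['tcp_pos'],s['wrist_force'])
c=viewer.capture('scene');save(c,'s20');cv2.imwrite('pics/s20z.png',cv2.resize(c['img'][240:300,340:420],None,fx=8,fy=8)[:,:,::-1])
E
```

```text
30.7833 [606.07059261 337.24303413  94.11383403] [-0.8128027  -0.34042716  5.9249622 ]
```

View pics/s20z.png

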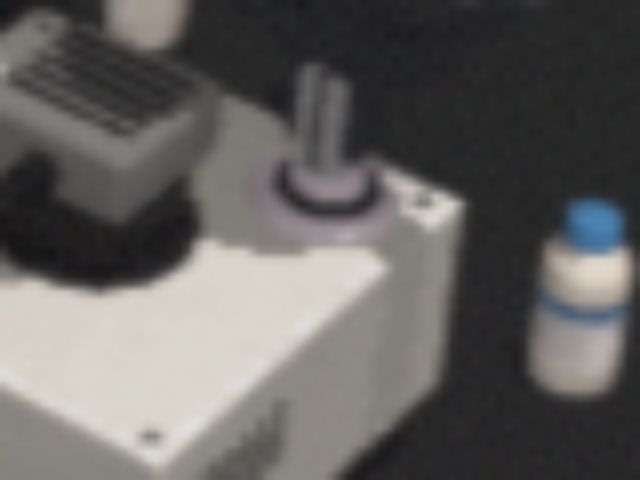

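send_rows(
  translation=[
    [0,0,0],
    [0,0,0],
    [0,0,0],
    [0,0,0],
    [0,0,0],
    [0,0,0],
    [0,0,0],
    [0,0,0],
    [0,0,0],
    [0,0,0],
  ],
  yaw=[0,0,0,0,0,0,0,0,0,0],
)

```text
clock: 31.67
tcp_pos: [606.1, 337.2, 94.1]
tool_rot: [0.052, 0.999, 0.0, 0.0]
wrist_force: [-1.4, -0.1, 5.7]
width: 0.3
```

The picture shows the sleeve sunk nearly level with its bezel while the cap still stands proud. It has been held about 2 s, so press fully down.

send_rows(
  translation=[
    [0,0,-1],
    [0,0,-2.2],
    [0,0,-3.4],
    [0,0,-4.6],
    [0,0,-5.8],
    [0,0,-6.4],
    [0,0,-6.4],
    [0,0,-6.4],
  ],
  yaw=[0,0,0,0,0,0,0,0],
)

```text
clock: 32.33
tcp_pos: [606.2, 337.3, 89.5]
tool_rot: [0.052, 0.999, 0.0, 0.0]
wrist_force: [-4.0, -3.4, 14.0]
width: 0.0
```

send_rows(
  translation=[
    [0,0,-0.4],
    [0,0,-0.5],
    [0,0,-0.5],
    [0,0,-0.5],
  ],
  yaw=[0,0,0,0],
)

```text
clock: 32.67
tcp_pos: [606.1, 337.3, 89.3]
tool_rot: [0.052, 0.999, 0.0, 0.0]
wrist_force: [-4.6, -3.6, 14.5]
width: 0.2
```

send_rows(
  translation=[
    [0,0,2],
    [0,0,6],
    [0,0,14],
    [0,0,30],
    [0,0,60],
    [0,0,100],
    [-30,3,120],
    [-65,5,120],
    [-65,5,120],
    [-65,5,120],
  ],
  yaw=[0,0,0,0,0,0,0,0,0,0],
)

```text
clock: 33.5
tcp_pos: [538.6, 342.7, 206.8]
tool_rot: [0.05, 0.999, -0.0, -0.001]
wrist_force: [1.0, -1.0, 0.4]
width: -0.1
```

```bash
python3 m.py w21; python3 - <<'E'
from h import *
d=np.load('/tmp/w21.npz');H=d['H']
q=H[(H[...,0]<-95)&(H[...,0]>-150)&(abs(H[...,1])<25)&(H[...,2]>50)&(H[...,2]<62)];print('grip',np.percentile(q,[2,50,98],axis=0).round(1).tolist())
q=H[(H[...,0]<-20)&(H[...,0]>-65)&(H[...,1]>25)&(H[...,1]<70)&(H[...,2]>90)&(H[...,2]<110)];print('key top',len(q),np.percentile(q[:,2],[50,70,90]))
t=viewer.capture('top');save(t,'t21');W=cloud(t)
for l in('marker_mid','strip_two_mid','strip_three_mid','bottle_a_mid'):
    for r in finder.trace(l,'top')[:2]: print(l,round(r['confidence'],2),np.nanmedian(W[r['pixels']],0).round(1))
cv2.imwrite('pics/t21r.png',cv2.resize(t['img'][120:260,110:480],(800,303))[:,:,::-1])
m=(W[...,0]>635)&(W[...,0]<690)&(W[...,1]<-260)&(W[...,1]>-430)&(W[...,2]>9);P=W[m];print('marker',len(P),np.percentile(P,[5,50,95],axis=0).round(1).tolist())
E
```

```text
[538.60660377 342.7417228  206.7987008 ] [ 4.99521129e-02  9.98751461e-01 -2.20694324e-04 -5.05973223e-04] -0.08742233387641647 [ 0.98610528 -1.02906227  0.35387961] 33.5
tcp hood -110.77748329828172 45.69668798369387 tooly deg 84.27353940347756
grip [[-116.9, -13.8, 52.4], [-111.8, -0.9, 56.2], [-105.2, 11.9, 58.3]]Traceback (most recent call last):
  File "<stdin>", line 4, in <module>
    return _quantile_unchecked(
        a, q, axis, out, overwrite_input, method, keepdims, weights)
    return _ureduce(a,
                    func=_quantile_ureduce_func,
    ...<5 lines>...
                    overwrite_input=overwrite_input,
                    method=method)
    r = func(a, **kwargs)
    result = _quantile(arr,
                       quantiles=q,
    ...<2 lines>...
                       out=out,
                       weights=wgt)
    slices_having_nans = np.isnan(arr[-1, ...])
                                  ~~~^^^^^^^^^
IndexError: index -1 is out of bounds for axis 0 with size 0
```

View pics/w21.png

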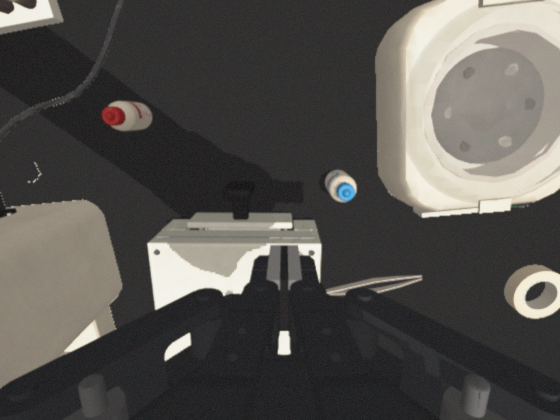

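```bash
python3 - <<'E'
from h import *
t=viewer.capture('top');save(t,'t21');W=cloud(t)
for l in('strip_two_mid','strip_three_mid','bottle_a_mid'):
    for r in finder.trace(l,'top')[:2]: print(l,round(r['confidence'],2),np.nanmedian(W[r['pixels']],0).round(1))
m=(W[...,0]>635)&(W[...,0]<690)&(W[...,1]<-260)&(W[...,1]>-430)&(W[...,2]>9);P=W[m];print('marker',len(P),np.percentile(P,[5,50,95],axis=0).round(1).tolist() if len(P) else '')
c=viewer.capture('scene');S=cloud(c);H=hood(S)
q=H[(H[...,0]<-25)&(H[...,0]>-60)&(H[...,1]>32)&(H[...,1]<64)&(H[...,2]>84)&(H[...,2]<110)];print('key z',len(q),np.percentile(q[:,2],[50,75,95]) if len(q) else '')
S0=hood(cloud(dict(np.load('/tmp/scene0.npz'))));q=S0[(S0[...,0]<-25)&(S0[...,0]>-60)&(S0[...,1]>32)&(S0[...,1]<64)&(S0[...,2]>84)&(S0[...,2]<110)];print('key z0',len(q),np.percentile(q[:,2],[50,75,95]))
cv2.imwrite('pics/s21.png',cv2.resize(c['img'][190:330,150:450],(800,373))[:,:,::-1])
for y0,y1 in((370,430),(170,230)):
    q=S[(S[...,0]>430)&(S[...,0]<590)&(S[...,1]>y0)&(S[...,1]<y1)&(S[...,2]>20)&(S[...,2]<75)];print('bottle',np.median(q,0).round(1) if len(q) else '')
E
```

```text
strip_two_mid 0.61 [ 542.6 -265.4    5.6]
strip_two_mid 0.6 [563.9 293.4  39.7]
strip_three_mid 0.82 [ 545.7 -167.2    5.4]
marker 224 [[647.5, -403.8, 9.7], [657.8, -339.4, 14.0], [669.0, -281.2, 17.9]]
key z 138 [ 93.87741873  98.95609459 101.09889855]
key z0 132 [ 93.91840027  99.10583516 101.38121569]
bottle [550.3 401.1  44.1]
bottle [459.9 201.6  44. ]
```

View pics/s21.png

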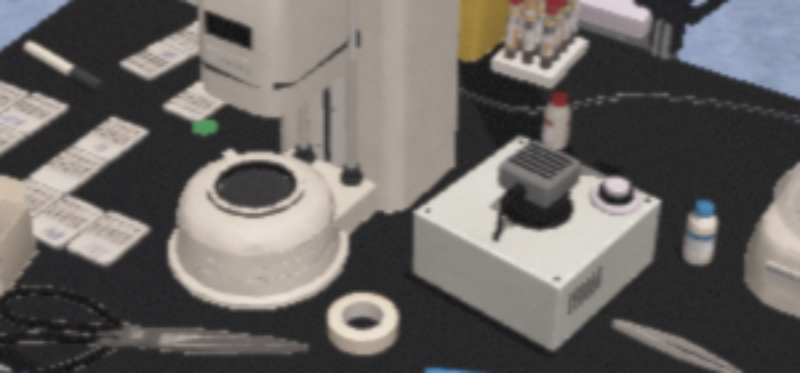

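The key is up, the marker is on bare bench at about (62,62), and bottles and strips are in place. I'm handing in.

```bash
python3 -c "
from h import *
print(ticket.finish_job(), monitor.observe()['clock'])"
```

```text
the job is handed in; nothing more can be done
the job is handed in; nothing more can be done
```

I carried out every step and handed the job in after about 34 s of the 72 s allowed. No verdict came back.

**What I did:** I pulled the tray out to its stop, laid the marker on bare bench, and laid the plate in the nest. I pushed the tray home, held the key at its first click for about 2 s, pressed it fully down and let it come up.

**One mishap, mended:** on the way into the nest the plate caught the hood's front edge and pitched about 30° in the grip. I backed off and levelled it on the platen, then released it flat. That took several tries at 14–21 N.

**Last checks:**
- **Plate:** before closing the tray it lay flat, centred 2 mm or so from the nest along the tray and under 1 mm across. I could not see it once the tray was shut.
- **Tray:** the handle moved back 120 mm and met the home stop at 8.7 N. It had not moved when I looked after the picture.
- **Key:** it held 4–6 N at the first click, then sank another 4.6–4.8 mm to 14–14.5 N, and its height is back to the starting value. I judged focus only by the hold time; the focus ring can't be read.
- **Marker:** it lies on bare bench beside where the plate was, its top about 14 mm up.
- **Strips and bottles:** the strips and the left bottle (bottle A) read within about 4 mm of where they started. The right bottle (bottle B) read 4–8 mm off by rough depth readings; I never touched it.

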